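# Set up a flywheel timing check

## Task

Set up the timing check on the bench stand: first turn the flywheel by its rim until the brass mark inlaid in it is at the very top, and let go of it. Then take the flat aluminium plate off the sloping drain rack and stand it upright on one of its long thin edges on top of the stand's setting block, centred on the block and in line with it, so that its top edge points at the mark. Leave the plate standing free, the mark still at the top, and the other things on the bench where they are.

Things in the scene. Friction and masses are not known exactly. Their poses are not given: they have to be found in the camera images.
- stand: fixed steel base 120 (x) by 250 (y) by 10 mm with flywheel (+y end), grey bearing post and setting block (-y end). Origin: centre of its underside; x away from the robot at yaw 0, y along the axle, z up. Axle at x = 0, 90 mm above the bench; flywheel's middle plane at y = +65 mm. Post: 44 (x) by 24 (y) mm, centred at x = 0, y = +17 mm, top 110 mm above the bench
- block_top (a point): centre of the top face of the steel setting block: 40 mm (stand's x) by 110 mm (stand's y), its flat top 85 mm above the bench, at x = 0, y = -65 mm in the stand's frame; same axes as the stand
- hub (a point): centre of the flywheel: plain aluminium disc, 150 mm diameter, 20 mm thick, upright on a level axle along the stand's y; rim top 165 mm above the bench. This point is on the axle; its y is the axle, its z points to the mark and turns with the wheel. About 0.7 kg, balanced; turns freely with slight drag (0.02 N m), meets no stop within a turn either way, and stays where it is left
- mark (a point): middle of the brass strip, 6 mm wide, inlaid across the flywheel's rim (and 20 mm down both faces); 75 mm from the axle. It starts in the lower half, so it is hidden from above; the six dark holes in the disc are not the mark
- flywheel (a joint): angle of the flywheel in rad, 0 (or 2 pi) with the mark at the very top; growing values carry the top of the rim towards the stand's +x (away from the robot). Starts between 1.6 and 4.7
- rack: fixed grey plastic drain rack, base 100 (x) by 120 (y) mm. Its sloping board, 85 mm wide, leans 30 degrees from vertical, upper end towards the rack's -x (to the right as the robot sees it, and a little towards the robot), with a shallow lip at its foot. The board reaches only 42 mm up the plate's underside, so the plate's upper 38 mm are free on both faces. Origin: centre of the base's underside
- plate: plain aluminium plate, 110 mm long (own y), 80 mm wide (own z), 14 mm thick (own x), about 0.33 kg (varies), small dark spots near its corners. Origin: its centre. It starts lying on the rack's slope on a long edge, its z leaning 30 degrees from vertical towards the rack's -x, its +x face uppermost; upper edge 129 to 137 mm above the bench
- fitting: small brass pipe fitting standing on the bench, 24 mm wide, 34 mm tall; origin at the centre of its foot (bystander)
- screwdriver: screwdriver lying on the bench near the robot; origin on its underside (bystander)
- wrench: steel wrench lying on the bench near the robot; origin on its underside (bystander)
- pump: dark steel pump cartridge standing on its foot, 60 mm wide, 105 mm tall; origin at the centre of its foot (bystander)
- bearing: steel bearing ring lying flat, 52 mm outside, 14 mm thick; origin at the centre of its underside (bystander)
- flange: aluminium hub flange lying flat, 64 mm wide, 24 mm tall; origin at the centre of its underside (bystander)
- tray_bowl: steel parts bowl, 100 mm wide, 35 mm tall; origin at the centre of its underside (bystander)
Mind the look-alikes: they are no part of the job. Leave any green look-alike of the plate alone.

How it is judged (in metres and radians):
On the way, in this order (a step that is already met when the one before it is completed fails the run):
1. the flywheel's mark is at the top (within 0.13 rad), the wheel at rest and let go, the plate still on the rack (angle between hub's own z axis and vertical below 0.13 rad and contact force between the fingers and stand below 0.2 N and velocity of joint flywheel between -0.1 and 0.1 rad/s and distance of plate from where it was at the start of the episode below 0.02 m), for 0.2 s.
2. the plate stands upright on its long edge on the setting block (x of plate in the frame of block_top between -0.012 and 0.012 m and y of plate in the frame of block_top between -0.018 and 0.018 m and z of plate in the frame of block_top between 0.034 and 0.044 m and angle between the z axis of plate and the z axis of stand, either way round below 0.06 rad and angle between the x axis of plate and the x axis of stand, either way round below 0.14 rad), for 0.2 s.
At the end, for the whole second after the job is handed in: the mark is within 0.13 rad of the top, the wheel still; the plate stands free and at rest on a long edge on the setting block, within 0.06 rad of upright, its centre within 12 mm across and 18 mm along the block of its middle, turned at most 0.14 rad from the block (all of step 2 and angle between hub's own z axis and vertical below 0.13 rad and velocity of joint flywheel between -0.05 and 0.05 rad/s and linear speed of plate below 0.01 m/s and contact force between plate and stand above 0.5 N); the robot touches nothing.
It fails at once if another thing on the bench is pushed more than 30 mm or knocked over (distance of any of fitting, screwdriver, wrench, pump, bearing, flange, tray_bowl from where it was at the start of the episode above 0.03 m or angle between any of fitting, pump, bearing, flange, tray_bowl's own z axis and vertical above 0.8 rad).
It fails at once if the plate falls to the bench or onto the base (height (world z) of plate below 0.06 m).
It also fails if it takes over 72 s, if anything falls off the work surface, if the arm or the gripper's body presses on something with over 40 N, if the wrist force passes 120 N, or if a joint passes its speed limit or range.

## Robot

A 7-joint arm with a two-finger parallel gripper is mounted at the origin on the work surface. World frame = base frame: x ahead of the robot, y to its left, z up, the work surface at z = 0. Lengths are in mm, angles in rad, forces in N, time in s.
With the tool pointing down it reaches from about 350 to 900 mm from the base axis. Payload 7.2 kg.
Tool frame: the origin (TCP) lies on the centre line of the jaws, within the pads' length; the fingertips stand 22 mm ahead of it and the grasp point (between the pads) lies 3 mm ahead of it (nose_length is the z of the fingertips in the tool frame, in mm); z points along the fingers, y is the direction in which the jaws open and shut (so a half turn about z gives the same grasp; the last joint's range is limited). The gripper opens to 88 mm and grips with 3 to 60 N. Pads are 20 mm wide; open, the fingers measure 115 mm over their backs; the gripper's body (75 mm by 178 mm) begins 61 mm behind the grasp point.
Start: joints at [1.187, 0.411, -0.013, 1.596, 0.006, 1.134, -0.082], TCP at [194.099, -594.099, 244.653] pointing down, gripper open.
Joint ranges: [-2.95, 2.95], [-0.29, 1.99], [-1.47, 1.44], [0.14, 2.54], [-1.03, 4.17], [0.13, 1.85], [-2.86, 2.86]. Speed limits (rad/s): [2.39, 2.39, 3.01, 3.01, 3.14, 3.14, 3.14].

## Interface

Orientations are given as a 3x3 rotation matrix whose columns are the frame's x, y, z axes.
In Python, from rig import observe, grab_frame, finish_job, nose_length gives the robot as it stands.
- The arm moves only by the shell command python3 -m handwheel 'ROWS' [FORCE]. ROWS is JSON, a list of rows, each an object of numbers: "dx", "dy", "dz": the shift along the tool's x, y, z in mm; "yaw": the turn about the tool's z in degrees; "gripper": the finger opening in mm, from 0 to 87.8. A call has 1 to 10 rows; each row is the pose to reach, as a shift and turn from the pose measured when the call began, along the tool's axes at that moment; what a row does not reach only later rows make up. A row lasts 1/12 s, in which the tool goes at most 41.7 mm and 7.16 degrees, less where a joint would pass 70% of its speed; a pose out of reach is approached as far as the arm can. A call with a gripper value outside its range is refused whole. The fingers move at their own pace and stop on an object; FORCE is the grip in N (left out, the last holds). Time passes only in rows, so rows that repeat a pose let the fingers close. It gives the time, the measured TCP pose, the force and the opening at its end, in the units of the state.
- observe(): the state, without advancing time (a new reading comes with each control period).
- grab_frame(name): name is "scene" or "top"; returns a dict with "image" (384x512x3 uint8, red, green, blue), "fx", "fy", "cx", "cy" (pixels), "origin" and "attitude" of the camera in the world. Camera axes: x right, y up, looking along -z (the intrinsics and any distortion apply to the point x, -y, -z); pixel columns grow to the right and rows downward; lengths in mm; the calibration is good to about 2 mm. A picture is of the moment at which its call begins. There is no depth.
- finish_job(): hands the job in, once; it reports no verdict.
The state is a dict: "t": time; "joints": joint angles; "joint_velocities": joint speeds; "joint_torque": joint torques, N m; "position": TCP position; "eef_rot": TCP orientation; "wrist_force": force on the tool from outside, world axes, zero at the start; "moment": the same for the moment, N m; "width": finger opening in mm.
Only numpy, scipy, OpenCV 4.12 (cv2) and the standard library are available. Lean on these libraries where they do the work, as an engineer would, in place of code of your own. Each camera call takes 0.05 s, during which the arm holds its last target.

## Working session

There is one attempt and no reset: what is moved stays moved. The work goes in short steps, Python scripts to look and compute and a shell command to move; the robot and the scene stay as the last step left them, time stands still between calls to the robot, and variables do not carry over. Pictures are saved under pics/ and viewed, and the job is handed in when it is done.

```bash
ls -la; mkdir -p pics
python3 - <<'E'
from rig import *
import cv2,numpy as np
np.set_printoptions(precision=4,suppress=True)
s=observe()
for k,v in s.items(): print(k,np.array(v))
print(nose_length)
for n in("scene","top"):
    f=grab_frame(n); print(n,{k:np.array(v) for k,v in f.items() if k!="image"})
    cv2.imwrite(f"pics/{n}0.png",cv2.resize(f["image"][...,::-1],(800,600),interpolation=cv2.INTER_CUBIC)); cv2.imwrite(f"pics/{n}0_raw.png",f["image"][...,::-1])
E
```

```text
total 12
drwxr-xr-x  3 agent agent 4096 Dec  7 01:32 .
drwxr-xr-x 23 root  root  4096 Dec  7 01:32 ..
drwxr-xr-x  2 agent agent 4096 Dec  7 01:32 pics
t 0.0
joints [ 1.1868  0.4119 -0.0127  1.597   0.0056  1.1343 -0.0822]
joint_velocities [ 0.001  -0.001   0.0016 -0.0023  0.0006 -0.001  -0.001 ]
joint_torque [ -0.     -58.7951   0.6411 -29.1077  -0.054    0.0181   0.0001]
position [ 193.9111 -593.6814  243.8249]
eef_rot [[ 0.9506  0.3106 -0.0006]
 [ 0.3106 -0.9506  0.0014]
 [-0.0001 -0.0016 -1.    ]]
wrist_force [-0.6501  0.087  -0.4213]
moment [-0.0039 -0.0059 -0.    ]
width 87.63480616563166
22.0
scene {'fx': array(364.938), 'fy': array(364.938), 'cx': array(259.0522), 'cy': array(187.8953), 'origin': array([1201.5146,   98.3731,  619.1953]), 'attitude': array([[-0.2765, -0.5749,  0.7701],
       [ 0.9609, -0.1517,  0.2318],
       [-0.0165,  0.8041,  0.5943]])}
top {'fx': array(359.954), 'fy': array(359.954), 'cx': array(254.6549), 'cy': array(191.191), 'origin': array([420.498 , -82.8384, 927.9805]), 'attitude': array([[-0.0016,  0.9834, -0.1814],
       [-0.9999,  0.0005,  0.0116],
       [ 0.0115,  0.1814,  0.9833]])}
```

View pics/scene0.png

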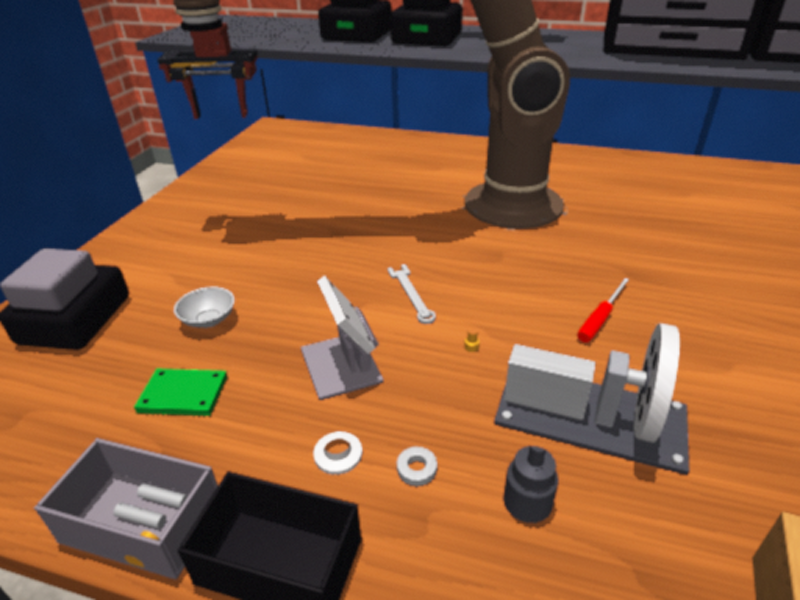

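View pics/top0.png

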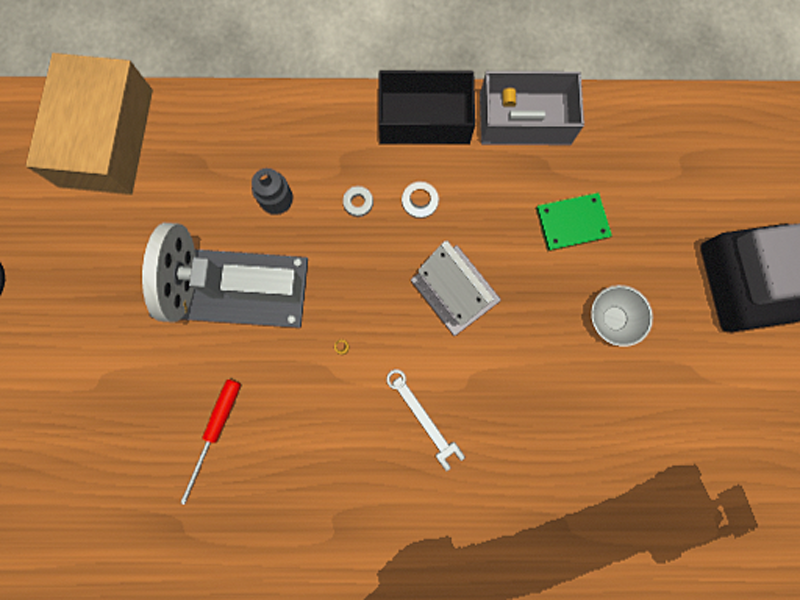

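The scene view shows the rack with the plate at about (345,315), the stand at about (595,395) and the green look-alike at (180,390). In the top view the plate is at (455,285), the stand at (235,285) and the wheel at (170,275). Next I'll enlarge these.

Run:
```python
import cv2,numpy as np
a=cv2.imread("pics/scene0_raw.png");b=cv2.imread("pics/top0_raw.png")
def c(im,x,y,w,h,n,s):cv2.imwrite(f"pics/{n}.png",cv2.resize(im[y:y+h,x:x+w],(w*s,h*s),interpolation=cv2.INTER_NEAREST))
top=cv2.resize(b[130:220,85:205],(800,600),interpolation=cv2.INTER_NEAREST);cv2.imwrite("pics/c_topstand.png",top)
c(a,310,195,140,110,"c_scstand",5)
c(a,180,165,80,95,"c_scrack",6)
c(b,255,145,75,75,"c_toprack",8)
```

```text
(no output)
```

View pics/c_topstand.png

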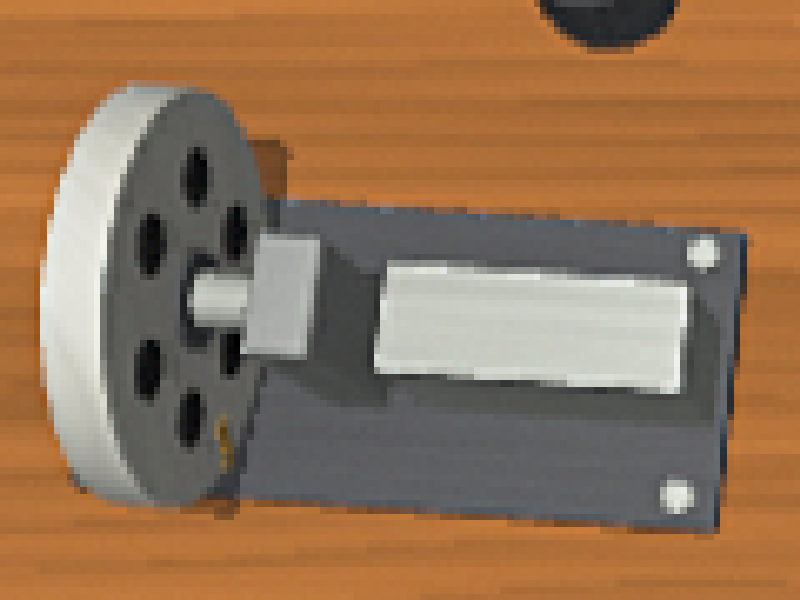

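View pics/c_scstand.png

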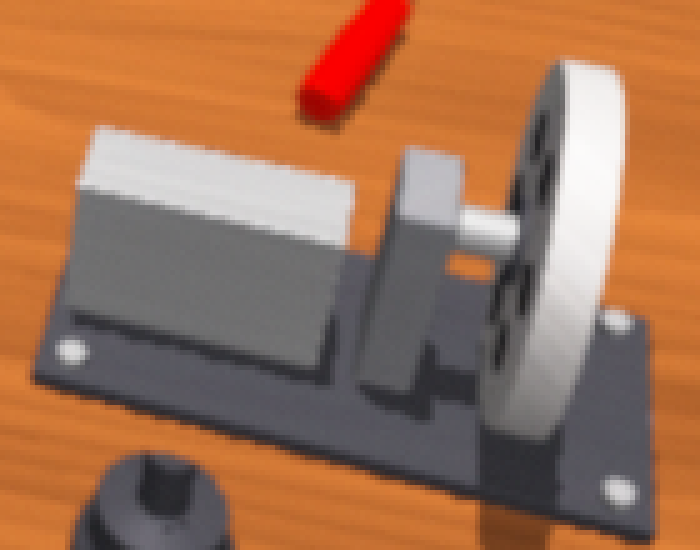

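View pics/c_scrack.png

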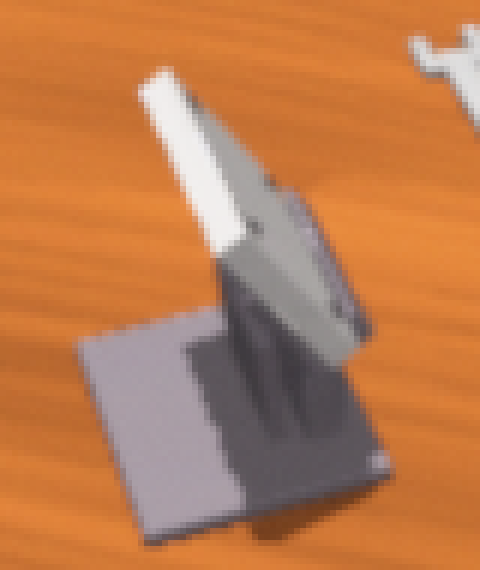

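View pics/c_toprack.png

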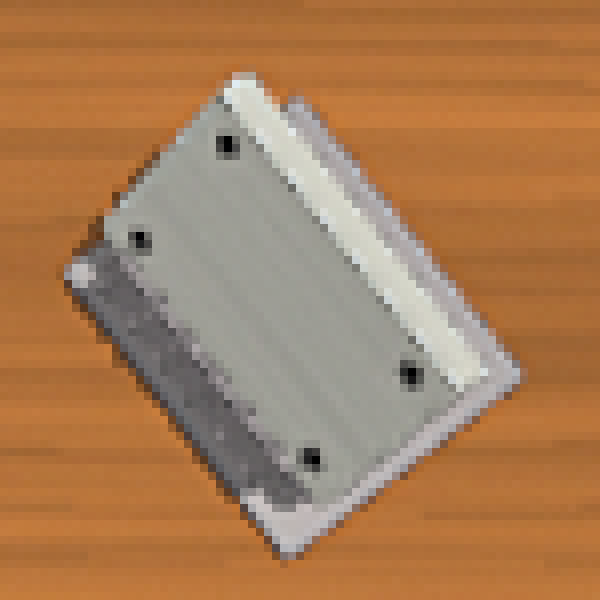

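The brass trace is at top crop (225,440), on the wheel's -y face, robot side and below the axle. There are two candidates for the plate. The grey one on the rack, at top (455,285), is the plate. The green one, at top (575,222), is the look-alike. The rack crop confirms it: grey, with corner spots, leaning. Next I'll triangulate the corners.

```bash
cat > h.py <<'E'
import cv2,numpy as np
from rig import *
np.set_printoptions(precision=3,suppress=True)
def cam(n):
    f=grab_frame(n); return f
def ray(f,p):
    d=np.array([(p[0]-f["cx"])/f["fx"],-(p[1]-f["cy"])/f["fy"],-1.0])
    d=np.array(f["attitude"])@d; return np.array(f["origin"]),d/np.linalg.norm(d)
def onz(f,p,z):
    o,d=ray(f,p); return o+d*(z-o[2])/d[2]
def tri(f,p,g,q):
    o,d=ray(f,p);u,e=ray(g,q)
    t=np.linalg.lstsq(np.c_[d,-e],u-o,rcond=None)[0]
    a=o+t[0]*d;b=u+t[1]*e
    return (a+b)/2,np.linalg.norm(a-b)
def proj(f,X):
    c=np.array(f["attitude"]).T@(np.array(X)-f["origin"]); return np.array([f["cx"]+f["fx"]*c[0]/-c[2],f["cy"]-f["fy"]*c[1]/-c[2]])
def save(n,im,x,y,w,h,s): cv2.imwrite(f"pics/{n}.png",cv2.resize(im[y:y+h,x:x+w,::-1],(w*s,h*s),interpolation=cv2.INTER_NEAREST))
E
python3 - <<'E'
from h import *
S=cam("scene");T=cam("top")
def ref(f,P):
    g=cv2.cvtColor(f["image"],cv2.COLOR_RGB2GRAY)
    P=np.array(P,np.float32).reshape(-1,1,2)
    R=cv2.cornerSubPix(g,P.copy(),(2,2),(-1,-1),(3,30,.01)).reshape(-1,2); P=P.reshape(-1,2)
    bad=np.linalg.norm(R-P,axis=1)>1.5; R[bad]=P[bad]; return R
t=lambda L,ox,oy,s:[[ox+x/s-.5,oy+y/s-.5] for x,y in L]
bT=ref(T,t([(388,261),(688,284),(681,392),(374,372)],85,130,6.667))
bS=ref(S,t([(345,248),(76,187),(98,127),(355,183)],310,195,5))
print("block");B=[]
for a,b in zip(bT,bS):
    X,e=tri(T,a,S,b);B.append(X);print(X,e)
B=np.array(B);print("c",B.mean(0),"len",np.linalg.norm(B[0]-B[1]),np.linalg.norm(B[2]-B[3]),np.linalg.norm(B[0]-B[3]))
Z=np.array([onz(T,p,85) for p in bT]);print("top@85",Z.mean(0),"scene@85",np.mean([onz(S,p,85) for p in bS],0))
for Q in(B,Z):
    v=Q[0]+Q[3]-Q[1]-Q[2];print("y-axis yaw off +y deg",np.degrees(np.arctan2(-v[0],v[1])))
# base bolts top view & outer corners
pT=ref(T,t([(240,75),(222,95),(485,375),(465,390)],255,145,8))
pS=ref(S,t([(220,255),(248,235),(138,92),(168,70)],180,165,6))
print("plate under+,face+,under-,face-");P=[]
for a,b in zip(pT,pS):
    X,e=tri(T,a,S,b);P.append(X);print(X,e)
P=np.array(P);c=P.mean(0);v=P[0]+P[1]-P[2]-P[3];print("c",c,"len",np.linalg.norm(v)/2,"yaw of long axis deg from +x",np.degrees(np.arctan2(v[1],v[0])),"thick",np.linalg.norm(P[0]-P[1]),np.linalg.norm(P[2]-P[3]))
# lower corners of the plate's face : (105,235),(318,505)
# spots
for p in t([(228,145),(411,375),(140,240),(312,460)],255,145,8): print("spot@",onz(T,p,120),onz(T,p,75))
m=onz(T,t([(225,440)],85,130,6.667)[0],60);print("mark approx@60",m)
for n,p in dict(pump=(272,205),fit=(341,347)).items(): print(n,onz(T,np.array(p)*.64,50))
E
```

```text
block
[629.885 176.696  82.916] 0.10763328722703668
[622.475  67.763  83.371] 0.8632688907762308
[582.707  71.018  85.195] 2.6929837374912453
[591.253 178.877  85.19 ] 0.6290094725928486
c [606.58  123.588  84.168] len 109.18524104204684 108.19733482341869 38.76069793593254
top@85 [606.407 123.082  85.   ] scene@85 [607.359 123.827  85.   ]
y-axis yaw off +y deg -4.2095246162848134
y-axis yaw off +y deg -4.1417757709279845
plate under+,face+,under-,face-
[ 656.343 -162.445  129.113] 0.3119958358631134
[ 647.669 -154.475  136.089] 1.2427243375325026
[ 567.985 -229.853  127.739] 1.153720624667445
[ 561.548 -220.997  136.692] 1.8970104835616663
c [ 608.386 -191.942  132.408] len 109.97771645615242 yaw of long axis deg from +x 37.50968166646829 thick 13.690138813008902 14.143032670944145
spot@ [ 636.955 -158.245  120.   ] [ 649.01  -162.445   75.   ]
spot@ [ 569.198 -209.52   120.   ] [ 577.48  -216.575   75.   ]
spot@ [ 608.684 -132.43   120.   ] [ 619.165 -135.192   75.   ]
spot@ [ 544.627 -180.668  120.   ] [ 551.54  -186.117   75.   ]
mark approx@60 [569.784 239.21   60.   ]
pump [738.059 112.179  50.   ]
fit [505.819  -4.294  50.   ]
```

```bash
cat >> h.py <<'E'
BC=np.array([606.6,123.5,85.]);ys=np.array([.0729,.9973,0]);xs=np.array([.9973,-.0729,0])
SO=BC+65*ys; SO[2]=0
def stand(X): d=np.array(X)-SO; return np.array([d@xs,d@ys,d[2]])
def world(x,y,z): return SO+x*xs+y*ys+np.array([0,0,z])
def onY(f,p,y):
    o,d=ray(f,p); o=stand(o); d=np.array([d@xs,d@ys,d[2]]); return o+d*(y-o[1])/d[1]
E
python3 - <<'E'
from h import *
T=cam("top");im=T["image"]
hsv=cv2.cvtColor(im,cv2.COLOR_RGB2HSV)
sub=hsv[185:205,112:124];print(sub[...,1])
# brass: saturated pixels on the grey face
p=np.argwhere((hsv[188:204,115:122,1]>90)&(hsv[188:204,115:122,0]<30))+[188,115];print(p.tolist())
for q in p:
    a=onY(T,(q[1],q[0]),55); print(q,a,np.hypot(a[0],a[2]-90),(np.arctan2(a[0],a[2]-90))%(2*np.pi))
# check: wheel rim circle projected on the image
for c in range(0,360,10):
    for y in(55,75):
        u=proj(T,world(75*np.sin(np.radians(c)),y,90+75*np.cos(np.radians(c))));u=np.round(u).astype(int);im[u[1],u[0]]=(255,0,0)
save("wheelchk",im,85,130,70,80,8)
s=observe();print(stand(s["position"]))
E
```

```text
[[  8  16  16  11  19  13  10  28  11  16  15  11]
 [ 14  13  16  11  16  13  10  15  10  11  13   9]
 [ 16  11  11  13  14  13  11  11  11  16  16   4]
 [ 17   5  13  14  16  13  13  16  16  16  15   8]
 [  4  36 255  16  11  11  13  11  14  13  16   0]
 [ 21  57  96  15  11  11   8   8  14  16   9   9]
 [  8  48  68  20   8   8  34  16  16  13   4  11]
 [ 16  28 153   9  11  30  95  23   8  14   4   5]
 [ 18  68  57  13   8  86 139  19  10   9   9   8]
 [ 32  55  77   9   8 116 191   3  11   4   9   9]
 [  9  43  20  11   8  98 181  30   8  11  18   6]
 [  5  18  12   6   6  18 170 122   9  21  11   8]
 [  6  11  11  13   6  13 162 137   0  18  11   8]
 [ 11  13  11  14   8   5  89 160   9  22  11  11]
 [ 10  14  11  16   8   3 102 124   4  26  11   8]
 [ 13  11  11  16  11   5  73  38  13  14   8   8]
 [ 11   8  11  14  13   3  20  17  13   8  13   8]
 [ 11  11   8  11   8   0  17   9   9   5  11  11]
 [ 11  13  10   6  22  35  38  26  25  21  23  18]
 [ 11   5  26  63 105  93  92  65   9  45  48  14]]
[[192, 118], [193, 118], [194, 117], [194, 118], [195, 117], [195, 118], [196, 
[... 344 characters left out ...]
4 3.8459177656119747
[195 117] [-42.613  55.     49.411] 58.850413328208965 3.9513140353182514
[195 118] [-41.502  55.     43.025] 62.682397724114914 3.86520896692812
[196 118] [-43.871  55.     42.106] 64.95042207684138 3.8831789065459743
[196 119] [-42.76   55.     35.615] 69.18190161693086 3.807900131498956
[197 118] [-46.243  55.     41.186] 67.240432754687 3.8999483330511406
[197 119] [-45.149  55.     34.685] 71.4015605444539 3.826147095382825
[198 119] [-47.54   55.     33.754] 73.64595859954515 3.8433061967297544
[199 118] [-50.994  55.     39.343] 71.87914631621587 3.930305653768987
[199 119] [-49.934  55.     32.822] 75.91318281757373 3.8594626493269066
[-359.161 -810.531  244.233]
```

View pics/wheelchk.png

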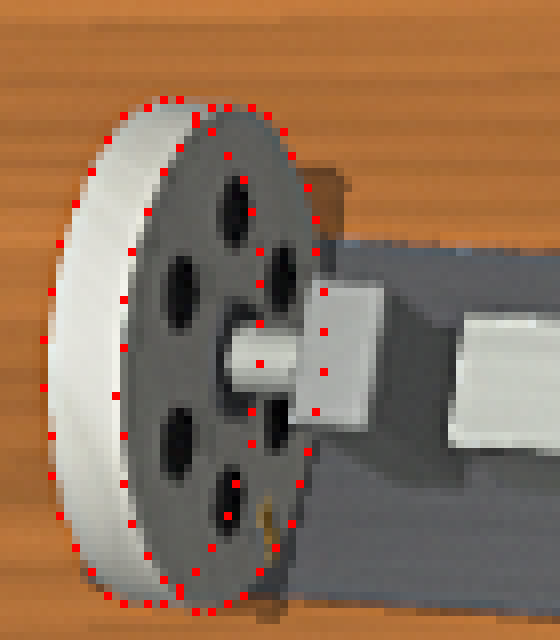

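Projecting the wheel fits the picture well. The mark is at about 3.86 rad, so the wheel needs about +2.42 rad, which I'll do in two strokes gripping the rim from above. First I'll travel over at height, turning the jaws in line with the stand.

```bash
python3 -m handwheel '[{"dx":60,"dy":-70,"yaw":5,"gripper":60},{"dx":85,"dy":-95,"yaw":10,"gripper":60},{"dx":110,"dy":-125,"yaw":15,"gripper":60},{"dx":135,"dy":-155,"yaw":22.3,"gripper":60},{"dx":160,"dy":-185,"yaw":22.3,"gripper":60},{"dx":190,"dy":-215,"yaw":22.3,"gripper":60},{"dx":215,"dy":-245,"yaw":22.3,"gripper":60},{"dx":240,"dy":-275,"yaw":22.3,"gripper":60},{"dx":265,"dy":-300,"yaw":22.3,"gripper":60},{"dx":280,"dy":-320,"yaw":22.3,"gripper":60}]' 20; python3 -c "
from h import *
s=observe();print(s['t'],stand(s['position']),s['eef_rot'],stand(s['position'])-[-57,65,0],s['joints'])"
```

```text
0.25 [-359.161 -810.531  244.233] [[ 0.951  0.311 -0.   ]
 [ 0.311 -0.951  0.001]
 [-0.    -0.001 -1.   ]] [-302.161 -875.531  244.233] [ 1.187  0.412 -0.013  1.597  0.006  1.134 -0.082]$[0]: bad value
```

```bash
python3 -m handwheel '[{"dx":25,"dy":-28,"dz":0,"yaw":5,"gripper":60},{"dx":50,"dy":-56,"dz":0,"yaw":10,"gripper":60},{"dx":75,"dy":-85,"dz":0,"yaw":15,"gripper":60},{"dx":100,"dy":-114,"dz":0,"yaw":22.3,"gripper":60},{"dx":125,"dy":-142,"dz":0,"yaw":22.3,"gripper":60},{"dx":150,"dy":-170,"dz":0,"yaw":22.3,"gripper":60},{"dx":175,"dy":-199,"dz":0,"yaw":22.3,"gripper":60},{"dx":200,"dy":-227,"dz":0,"yaw":22.3,"gripper":60},{"dx":225,"dy":-256,"dz":0,"yaw":22.3,"gripper":60},{"dx":250,"dy":-284,"dz":0,"yaw":22.3,"gripper":60}]' 20; python3 -c "
from h import *
s=observe();print(s['t'],stand(s['position']),s['eef_rot'],stand(s['position'])-[-57,65,0],s['joints'])"
```

```text
t: 1.08
position: [343.7, -244.5, 244.7]
eef_rot: [[0.997, -0.073, 0.0], [-0.073, -0.997, 0.0], [0.0, -0.0, -1.0]]
wrist_force: [0.4, -0.8, 0.5]
width: 59.9
1.0833 [-235.368 -451.142  244.671] [[ 0.997 -0.073  0.   ]
 [-0.073 -0.997  0.   ]
 [ 0.    -0.    -1.   ]] [-178.368 -516.142  244.671] [ 0.685  0.071 -0.19   2.046  0.015  1.027 -1.157]
```

```bash
python3 -m handwheel '[{"dx":13,"dy":-35,"dz":0,"yaw":0,"gripper":60},{"dx":26,"dy":-70,"dz":0,"yaw":0,"gripper":60},{"dx":39,"dy":-105,"dz":0,"yaw":0,"gripper":60},{"dx":52,"dy":-140,"dz":0,"yaw":0,"gripper":60},{"dx":65,"dy":-175,"dz":0,"yaw":0,"gripper":60},{"dx":78,"dy":-210,"dz":0,"yaw":0,"gripper":60},{"dx":91,"dy":-245,"dz":0,"yaw":0,"gripper":60},{"dx":104,"dy":-280,"dz":0,"yaw":0,"gripper":60},{"dx":117,"dy":-315,"dz":0,"yaw":0,"gripper":60},{"dx":130,"dy":-350,"dz":0,"yaw":0,"gripper":60}]'; python3 -c "
from h import *
s=observe();print(s['t'],stand(s['position']),s['eef_rot'][0],stand(s['position'])-[-57,65,0],s['joints'])"
```

```text
t: 1.92
position: [499.5, 96.7, 244.9]
eef_rot: [[0.997, -0.074, 0.0], [-0.074, -0.997, 0.0], [0.0, -0.0, -1.0]]
wrist_force: [0.6, -1.0, -0.1]
width: 59.7
1.9167 [-104.865  -99.506  244.867] [ 0.997 -0.074  0.   ] [ -47.865 -164.506  244.867] [ 0.142  0.256 -0.509  1.847  0.141  1.073 -2.066]
```

```bash
python3 -m handwheel '[{"dx":10,"dy":-33,"dz":0,"yaw":0,"gripper":50},{"dx":20,"dy":-66,"dz":0,"yaw":0,"gripper":50},{"dx":29,"dy":-99,"dz":0,"yaw":0,"gripper":50},{"dx":38,"dy":-132,"dz":0,"yaw":0,"gripper":50},{"dx":48,"dy":-164.5,"dz":0,"yaw":0,"gripper":50},{"dx":48,"dy":-164.5,"dz":0,"yaw":0,"gripper":50},{"dx":48,"dy":-164.5,"dz":0,"yaw":0,"gripper":50}]'; python3 -c "
from h import *
s=observe();print(s['t'],stand(s['position']),s['eef_rot'][0],stand(s['position'])-[-57,65,126],s['joints'])
T=cam('top');save('w1',T['image'],70,110,160,120,5);S=cam('scene');save('w1s',S['image'],310,150,160,150,5)"
```

```text
t: 2.5
position: [559.0, 259.3, 244.1]
eef_rot: [[0.998, -0.07, -0.001], [-0.07, -0.998, 0.001], [-0.001, -0.001, -1.0]]
wrist_force: [0.1, -0.6, 0.3]
width: 50.1
2.5 [-57.369  66.928 244.134] [ 0.998 -0.07  -0.001] [ -0.369   1.928 118.134] [-0.134  0.451 -0.527  1.592  0.24   1.164 -2.354]
```

View pics/w1s.png

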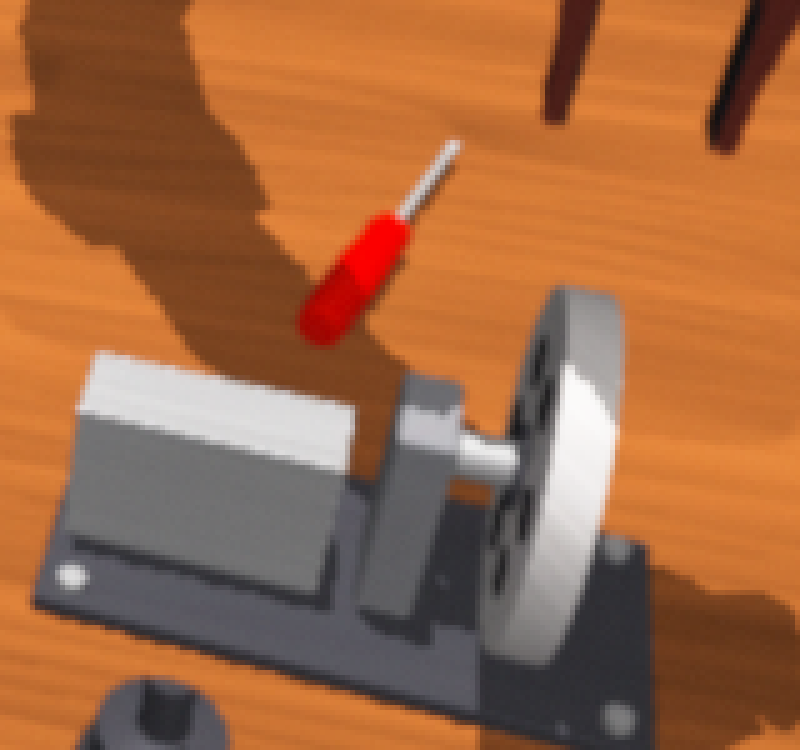

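The fingers are above and either side of the wheel's robot side. Next I'll descend and close.

```bash
python3 -m handwheel '[{"dx":0,"dy":2,"dz":30,"yaw":0,"gripper":50},{"dx":0,"dy":2,"dz":60,"yaw":0,"gripper":50},{"dx":0,"dy":2,"dz":85,"yaw":0,"gripper":50},{"dx":0,"dy":2,"dz":105,"yaw":0,"gripper":50},{"dx":0,"dy":2,"dz":118,"yaw":0,"gripper":50},{"dx":0,"dy":2,"dz":118,"yaw":0,"gripper":35},{"dx":0,"dy":2,"dz":118,"yaw":0,"gripper":10},{"dx":0,"dy":2,"dz":118,"yaw":0,"gripper":10},{"dx":0,"dy":2,"dz":118,"yaw":0,"gripper":10},{"dx":0,"dy":2,"dz":118,"yaw":0,"gripper":10}]' 20; python3 -c "
from h import *
s=observe();p=stand(s['position']);print(s['t'],p,s['eef_rot'][0],s['wrist_force'],s['width'],np.degrees(np.arctan2(p[0],p[2]-93)),np.hypot(p[0],p[2]-93))
"
```

```text
t: 3.43
position: [560.3, 256.8, 128.3]
eef_rot: [[0.997, -0.074, 0.004], [-0.074, -0.997, 0.004], [0.004, -0.004, -1.0]]
wrist_force: [5.2, 14.1, -5.7]
width: 20.4
3.4333 [-55.848  64.577 128.309] [ 0.997 -0.074  0.004] [ 5.165 14.086 -5.659] 20.367254344855407 -57.6972276275126 66.07348613059875
```

```bash
python3 -m handwheel '[{"dx":5.3,"dy":-1,"dz":-7.1,"yaw":0,"gripper":10},{"dx":11.7,"dy":-1,"dz":-13.7,"yaw":0,"gripper":10},{"dx":18.9,"dy":-1,"dz":-19.4,"yaw":0,"gripper":10},{"dx":26.9,"dy":-1,"dz":-24,"yaw":0,"gripper":10},{"dx":35.5,"dy":-1,"dz":-27.5,"yaw":0,"gripper":10},{"dx":44.4,"dy":-1,"dz":-29.7,"yaw":0,"gripper":10},{"dx":53.5,"dy":-1,"dz":-30.7,"yaw":0,"gripper":10},{"dx":62.7,"dy":-1,"dz":-30.3,"yaw":0,"gripper":10},{"dx":72.9,"dy":-1,"dz":-28.5,"yaw":0,"gripper":10},{"dx":72.9,"dy":-1,"dz":-28.5,"yaw":0,"gripper":10}]' 20; python3 -c "
from h import *
s=observe();p=stand(s['position']);print(s['t'],p,s['eef_rot'][0],s['wrist_force'],s['width'],np.degrees(np.arctan2(p[0],p[2]-93)),np.hypot(p[0],p[2]-93))
T=cam('top');save('w2',T['image'],70,110,160,120,5);S=cam('scene');save('w2s',S['image'],310,130,160,150,5)"
```

```text
t: 4.27
position: [635.4, 251.6, 157.1]
eef_rot: [[0.997, -0.075, 0.005], [-0.075, -0.997, 0.004], [0.005, -0.005, -1.0]]
wrist_force: [0.9, -3.3, -1.2]
width: 20.2
4.2667 [ 19.42   64.902 157.056] [ 0.997 -0.075  0.005] [ 0.897 -3.329 -1.212] 20.155581021594077 16.86602650037734 66.93548958495217
```

View pics/w2s.png

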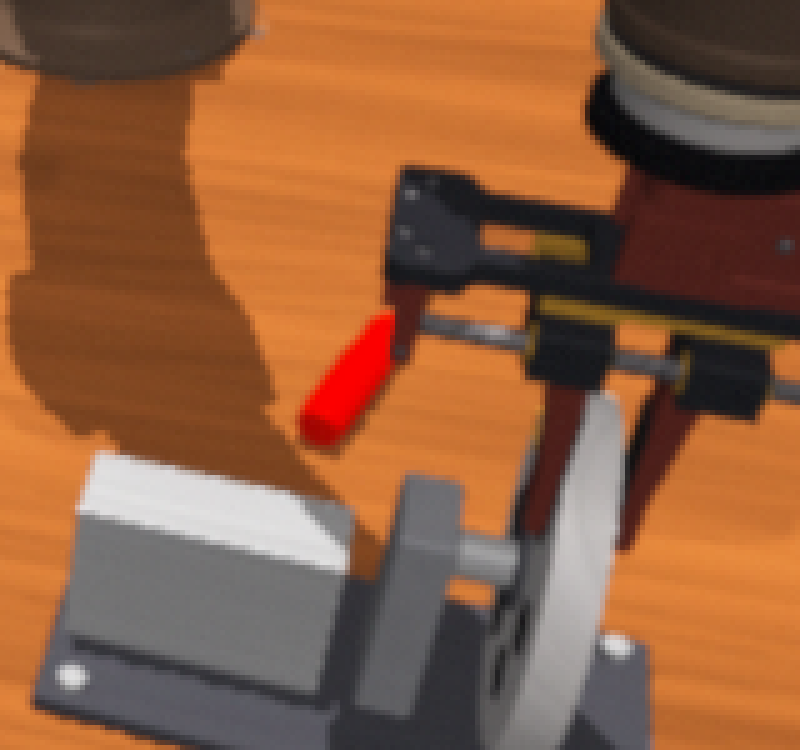

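View pics/w2.png

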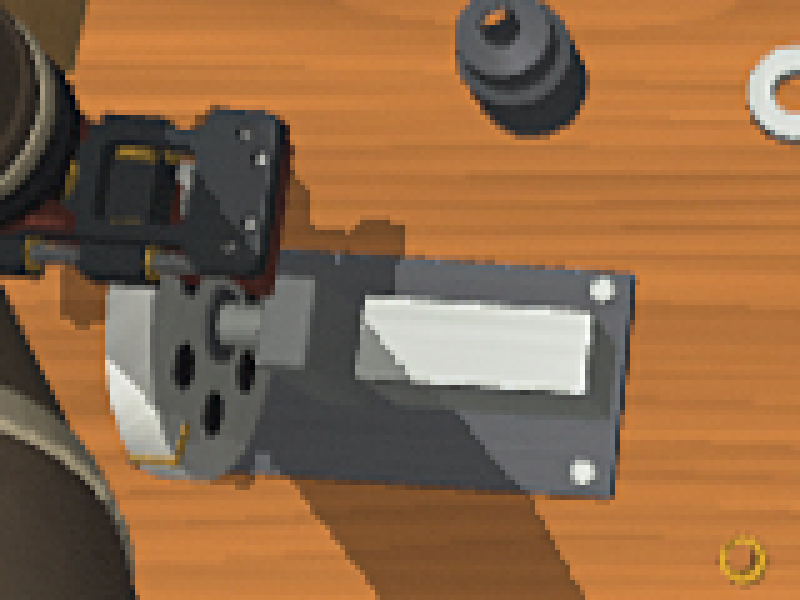

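The wheel followed the grip. The mark now shows at the rim, top crop (182,462), on the robot side.

```bash
python3 -c "
from h import *
T=cam('top')
for q in [(182,462),(186,430),(183,445)]:
  a=onY(T,(70+q[0]/5-.5,110+q[1]/5-.5),55);print(a,np.hypot(a[0],a[2]-90),np.degrees(np.arctan2(a[0],a[2]-90)))
a=onY(T,(70+134/5-.5,110+461/5-.5),75);print(a,np.hypot(a[0],a[2]-90),np.degrees(np.arctan2(a[0],a[2]-90)))
"
python3 -m handwheel '[{"dx":0,"dy":0,"dz":0,"yaw":0,"gripper":45},{"dx":0,"dy":0,"dz":0,"yaw":0,"gripper":45},{"dx":0,"dy":0,"dz":0,"yaw":0,"gripper":45},{"dx":0,"dy":0,"dz":0,"yaw":0,"gripper":45},{"dx":-17,"dy":0,"dz":-6,"yaw":0,"gripper":45},{"dx":-37,"dy":0,"dz":-1,"yaw":0,"gripper":45},{"dx":-54,"dy":0,"dz":10,"yaw":0,"gripper":45},{"dx":-70,"dy":0,"dz":22,"yaw":0,"gripper":45},{"dx":-70,"dy":0,"dz":22,"yaw":0,"gripper":45}]'
python3 -c "
from h import *
s=observe();p=stand(s['position']);print(s['t'],p,s['eef_rot'][0],s['wrist_force'],s['width'],np.degrees(np.arctan2(p[0],p[2]-93)),np.hypot(p[0],p[2]-93))
T=cam('top');save('w3',T['image'],70,110,160,120,5)"
```

```text
[-69.054  55.    108.939] 71.60366876349268 -74.66281439453019
[-54.285  55.    109.766] 57.7711349317022 -69.99244340838004
[-61.418  55.    110.611] 64.78439179380878 -71.4486771511757
[-70.717  75.    113.216] 74.43046716093295 -71.82570964543459
t: 5.17
position: [560.8, 257.7, 133.3]
eef_rot: [[0.997, -0.071, 0.003], [-0.071, -0.997, 0.003], [0.002, -0.003, -1.0]]
wrist_force: [0.0, 1.0, 0.1]
width: 45.0
5.1667 [-55.441  65.539 133.315] [ 0.997 -0.071  0.003] [0.028 1.003 0.113] 45.04883931807512 -53.976739829455646 68.5496070284051
```

View pics/w3.png

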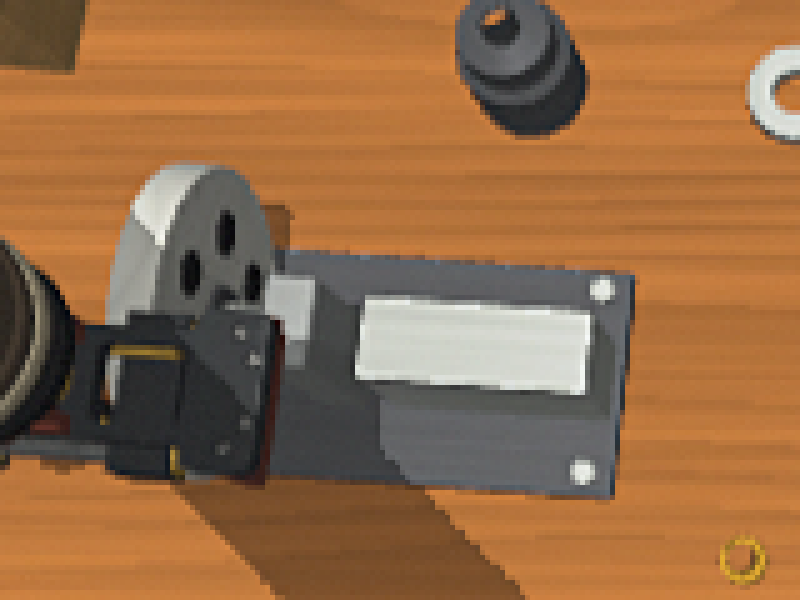

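```bash
python3 -m handwheel '[{"dx":0,"dy":0,"dz":0,"yaw":0,"gripper":10},{"dx":0,"dy":0,"dz":0,"yaw":0,"gripper":10},{"dx":0,"dy":0,"dz":0,"yaw":0,"gripper":10},{"dx":0,"dy":0,"dz":0,"yaw":0,"gripper":10},{"dx":0,"dy":0,"dz":0,"yaw":0,"gripper":10}]' 20
python3 -m handwheel '[{"dx":6.1,"dy":0,"dz":-7.3,"yaw":0,"gripper":10},{"dx":13.2,"dy":0,"dz":-13.7,"yaw":0,"gripper":10},{"dx":21.2,"dy":0,"dz":-19,"yaw":0,"gripper":10},{"dx":29.7,"dy":0,"dz":-23.2,"yaw":0,"gripper":10},{"dx":38.8,"dy":0,"dz":-26.2,"yaw":0,"gripper":10},{"dx":48.2,"dy":0,"dz":-27.8,"yaw":0,"gripper":10},{"dx":57.8,"dy":0,"dz":-28.2,"yaw":0,"gripper":10},{"dx":67.3,"dy":0,"dz":-27.2,"yaw":0,"gripper":10},{"dx":76,"dy":0,"dz":-25,"yaw":0,"gripper":10},{"dx":76,"dy":0,"dz":-25,"yaw":0,"gripper":10}]' 20; python3 -c "
from h import *
s=observe();p=stand(s['position']);print(s['t'],p,s['eef_rot'][0],s['wrist_force'],s['width'],np.degrees(np.arctan2(p[0],p[2]-93)),np.hypot(p[0],p[2]-93))
T=cam('top');save('w4',T['image'],70,110,80,80,8);S=cam('scene');save('w4s',S['image'],390,150,80,75,8)"
```

```text
t: 5.63
position: [563.8, 256.8, 134.7]
eef_rot: [[0.997, -0.073, 0.005], [-0.073, -0.997, 0.003], [0.005, -0.003, -1.0]]
wrist_force: [-0.5, -1.9, 1.4]
width: 19.9
t: 6.47
position: [641.4, 251.2, 159.8]
eef_rot: [[0.997, -0.074, 0.006], [-0.074, -0.997, 0.003], [0.006, -0.004, -1.0]]
wrist_force: [0.3, 2.2, -4.5]
width: 19.8
6.4667 [ 25.425  64.868 159.765] [ 0.997 -0.074  0.006] [ 0.318  2.169 -4.524] 19.8104301879134 20.847184266445737 71.44260268547657
```

View pics/w4.png

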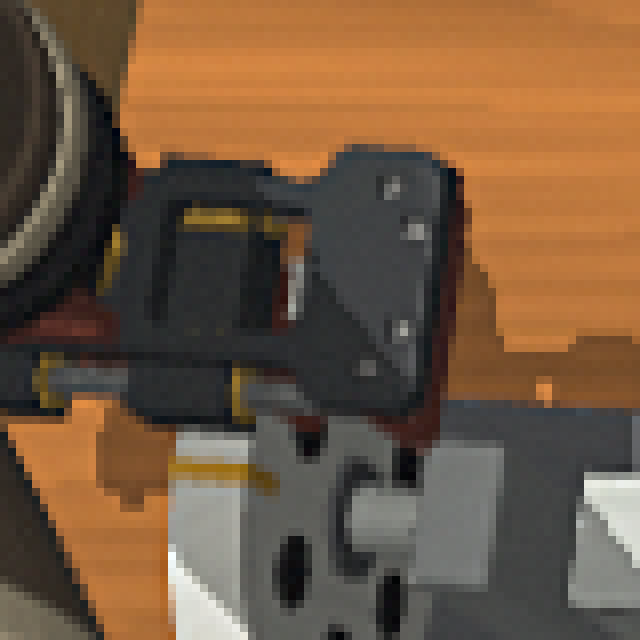

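View pics/w4s.png

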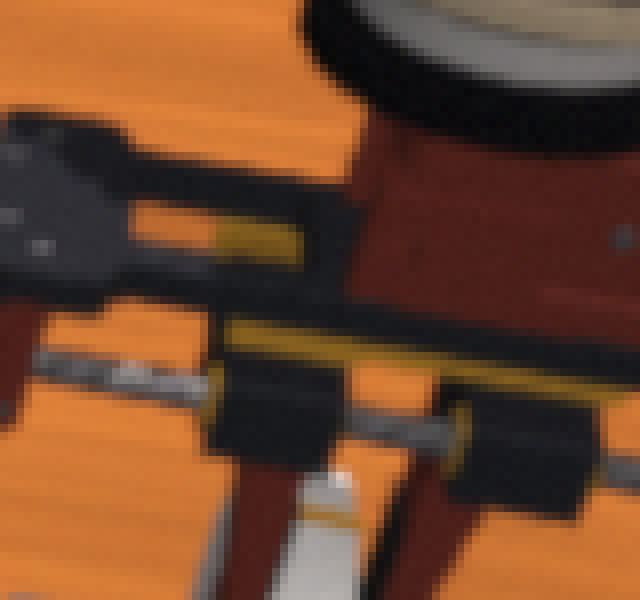

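```bash
python3 -c "
from h import *
T=cam('top')
for q,y in [((248,472),55),((172,466),75),((272,485),55)]:
  a=onY(T,(70+q[0]/8-.5,110+q[1]/8-.5),y);print(a,np.hypot(a[0],a[2]-90),np.degrees(np.arctan2(a[0],a[2]-90)))
S=cam('scene')
for q,y in [((302,512),55),((360,525),75)]:
  a=onz(S,(390+q[0]/8-.5,150+q[1]/8-.5),165);print(stand(a))
"
```

```text
[ -3.698  55.    162.938] 73.03197082763897 -2.9022352524504527
[ -3.911  75.    164.552] 74.65498747067801 -3.003197032022412
[ -3.366  55.    146.798] 56.89781146088688 -3.391979483137429
[ -5.819  62.759 165.   ]
[ -5.268  75.485 165.   ]
```

The mark is at about -3.3°. A small nudge, then I'll release.

```bash
python3 -m handwheel '[{"dx":2,"dy":0,"dz":0.7,"yaw":0,"gripper":10},{"dx":3.8,"dy":0,"dz":1.5,"yaw":0,"gripper":10},{"dx":3.8,"dy":0,"dz":1.5,"yaw":0,"gripper":10},{"dx":3.8,"dy":0,"dz":1.5,"yaw":0,"gripper":10},{"dx":3.8,"dy":0,"dz":1.5,"yaw":0,"gripper":10},{"dx":3.8,"dy":0,"dz":1.5,"yaw":0,"gripper":45},{"dx":3.8,"dy":0,"dz":1.5,"yaw":0,"gripper":45},{"dx":3.8,"dy":0,"dz":1.5,"yaw":0,"gripper":45},{"dx":3.8,"dy":0,"dz":1.5,"yaw":0,"gripper":45},{"dx":3.8,"dy":0,"dz":-20,"yaw":0,"gripper":45}]' 20
python3 -m handwheel '[{"dx":0,"dy":0,"dz":-40,"yaw":0,"gripper":60},{"dx":-20,"dy":25,"dz":-70,"yaw":0,"gripper":70},{"dx":-30,"dy":60,"dz":-70,"yaw":0,"gripper":85},{"dx":-35,"dy":95,"dz":-70,"yaw":-5,"gripper":85},{"dx":-35,"dy":130,"dz":-70,"yaw":-10,"gripper":85},{"dx":-35,"dy":165,"dz":-70,"yaw":-15,"gripper":85},{"dx":-35,"dy":200,"dz":-70,"yaw":-20,"gripper":85},{"dx":-35,"dy":235,"dz":-70,"yaw":-25,"gripper":85}]'
python3 -c "
from h import *
s=observe();print(s['t'],s['position'],s['eef_rot'],s['joints'],s['width'])
T=cam('top');save('w5',T['image'],70,110,80,80,8);S=cam('scene');save('w5s',S['image'],390,180,80,75,8);cv2.imwrite('pics/w5f.png',T['image'][...,::-1])"
```

```text
t: 7.5
position: [642.5, 249.4, 176.4]
eef_rot: [[0.997, -0.073, 0.002], [-0.073, -0.997, 0.0], [0.002, -0.0, -1.0]]
wrist_force: [-0.2, -0.9, -0.6]
width: 44.5
t: 8.17
position: [590.2, 15.7, 246.8]
eef_rot: [[0.933, 0.359, 0.003], [0.359, -0.933, -0.0], [0.003, 0.001, -1.0]]
wrist_force: [1.2, 0.5, -0.5]
width: 85.1
8.1667 [590.228  15.703 246.753] [[ 0.933  0.359  0.003]
 [ 0.359 -0.933 -0.   ]
 [ 0.003  0.001 -1.   ]] [ 0.321  0.41  -0.577  1.654  0.242  1.146 -1.522] 85.13353946504625
```

View pics/w5.png

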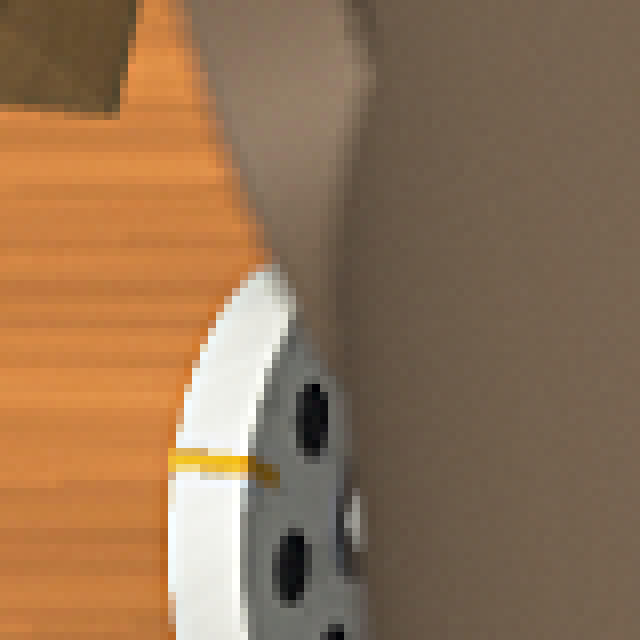

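View pics/w5s.png

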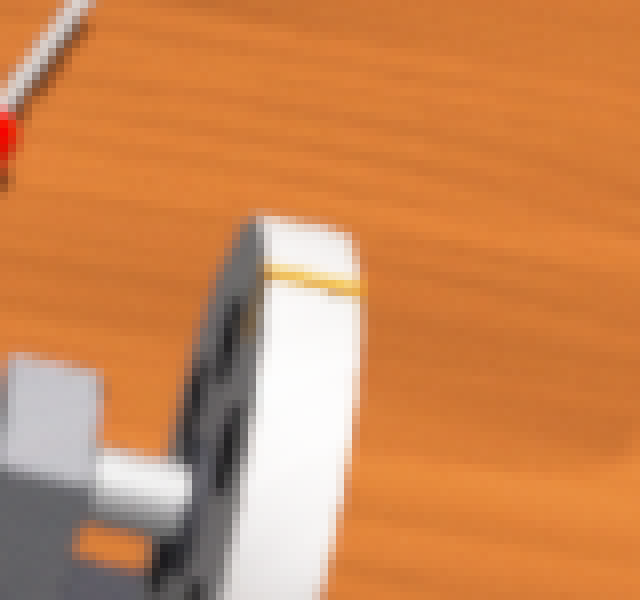

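```bash
python3 -c "
from h import *
T=cam('top');S=cam('scene')
for f,o,q,y in [(T,(70,110),(247,464),55),(T,(70,110),(172,458),75),(S,(390,180),(265,270),55),(S,(390,180),(362,290),75)]:
  a=stand(onz(f,(o[0]+q[0]/8-.5,o[1]+q[1]/8-.5),165));print(a)
"
python3 -m handwheel '[{"dx":-10,"dy":32,"dz":0,"yaw":-5,"gripper":84},{"dx":-20,"dy":64,"dz":0,"yaw":-10,"gripper":84},{"dx":-30,"dy":96,"dz":0,"yaw":-16.4,"gripper":84},{"dx":-40,"dy":128,"dz":0,"yaw":-16.4,"gripper":84},{"dx":-50,"dy":160,"dz":0,"yaw":-16.4,"gripper":84},{"dx":-60,"dy":192.6,"dz":0,"yaw":-16.4,"gripper":84},{"dx":-60,"dy":192.6,"dz":0,"yaw":-16.4,"gripper":84},{"dx":-60,"dy":192.6,"dz":0,"yaw":-16.4,"gripper":84}]'
python3 -c "
from h import *
s=observe();print(s['t'],s['position'],s['eef_rot'])
R=np.array(s['eef_rot']);print('left to go (tool)',R.T@(np.array([603.5,-185.6,129])-s['position']),np.degrees(np.arctan2(R[1,1],R[0,1])))
T=cam('top');save('p1',T['image'],230,120,130,110,6);S=cam('scene');save('p1s',S['image'],160,110,120,120,6)"
```

```text
[ -1.952  54.686 165.   ]
[ -1.794  75.132 165.   ]
[ -3.752  54.582 165.   ]
[ -3.515  75.896 165.   ]
t: 9.03
position: [602.5, -185.9, 246.2]
eef_rot: [[0.801, 0.599, 0.003], [0.599, -0.801, 0.001], [0.003, 0.001, -1.0]]
wrist_force: [0.3, 1.5, 0.2]
width: 83.9
9.0333 [ 602.516 -185.897  246.178] [[ 0.801  0.599  0.003]
 [ 0.599 -0.801  0.001]
 [ 0.003  0.001 -1.   ]]
left to go (tool) [  0.656   0.203 117.181] -53.18904930008065
```

View pics/p1s.png

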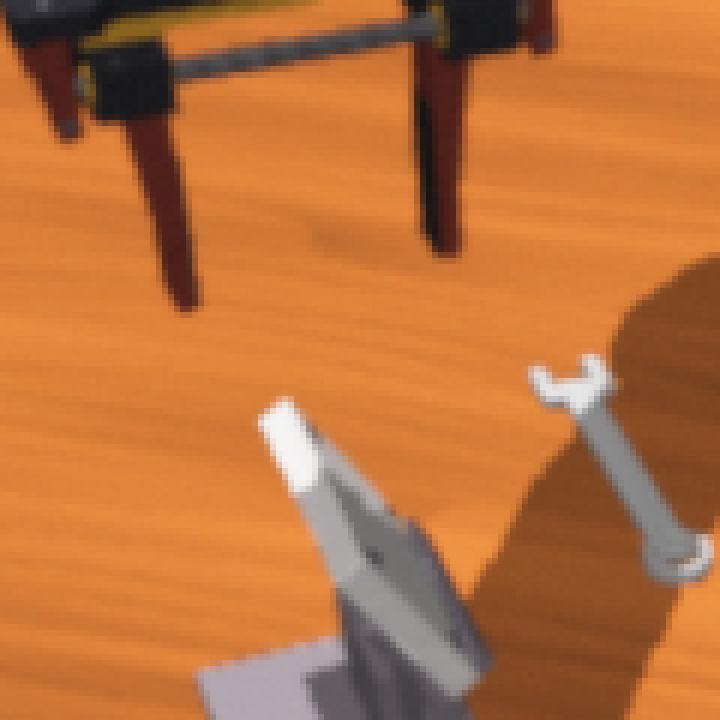

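The mark is about 2.7 mm short of the top in two views, roughly 0.04 rad, which is within tolerance. The jaws straddle the plate's top edge, so I'll descend and close gently.

```bash
python3 -m handwheel '[{"dx":0.7,"dy":0,"dz":30,"yaw":-0.7,"gripper":80},{"dx":0.7,"dy":0,"dz":60,"yaw":-0.7,"gripper":80},{"dx":0.7,"dy":0,"dz":85,"yaw":-0.7,"gripper":80},{"dx":0.7,"dy":0,"dz":105,"yaw":-0.7,"gripper":80},{"dx":0.7,"dy":0,"dz":118,"yaw":-0.7,"gripper":80},{"dx":0.7,"dy":0,"dz":118,"yaw":-0.7,"gripper":60},{"dx":0.7,"dy":0,"dz":118,"yaw":-0.7,"gripper":45},{"dx":0.7,"dy":0,"dz":118,"yaw":-0.7,"gripper":40}]' 10
python3 -c "
from h import *
s=observe();print(s['t'],s['position'],s['eef_rot'][0],s['wrist_force'],s['width'])
T=cam('top');save('p2',T['image'],230,120,130,110,6);S=cam('scene');save('p2s',S['image'],160,130,120,120,6)"
```

```text
t: 9.8
position: [604.8, -181.2, 130.1]
eef_rot: [[0.79, 0.614, 0.005], [0.614, -0.79, 0.001], [0.005, 0.002, -1.0]]
wrist_force: [0.8, 0.1, 0.1]
width: 63.2
9.8 [ 604.797 -181.241  130.136] [0.79  0.614 0.005] [0.79  0.092 0.115] 63.23628769721679
```

View pics/p2s.png

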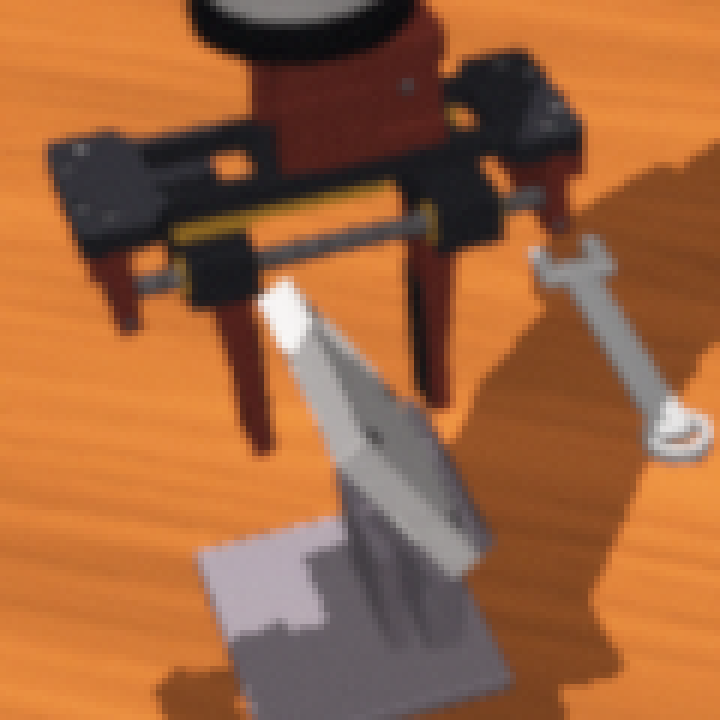

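```bash
python3 -m handwheel '[{"dx":-3.7,"dy":1.5,"dz":1,"yaw":0,"gripper":45},{"dx":-3.7,"dy":1.5,"dz":1,"yaw":0,"gripper":35},{"dx":-3.7,"dy":1.5,"dz":1,"yaw":0,"gripper":25},{"dx":-3.7,"dy":1.5,"dz":1,"yaw":0,"gripper":20},{"dx":-3.7,"dy":1.5,"dz":1,"yaw":0,"gripper":10},{"dx":-3.7,"dy":1.5,"dz":1,"yaw":0,"gripper":10},{"dx":-3.7,"dy":1.5,"dz":1,"yaw":0,"gripper":10},{"dx":-3.7,"dy":1.5,"dz":1,"yaw":0,"gripper":10}]' 20
python3 -c "
from h import *
s=observe();print(s['t'],s['position'],s['eef_rot'][0],s['wrist_force'],s['width'])
T=cam('top');save('p3',T['image'],230,120,130,110,6);S=cam('scene');save('p3s',S['image'],160,130,120,120,6)"
```

```text
t: 10.57
position: [602.8, -185.6, 129.8]
eef_rot: [[0.79, 0.613, 0.006], [0.613, -0.79, 0.001], [0.005, 0.003, -1.0]]
wrist_force: [-1.4, -1.1, 4.9]
width: 27.1
10.5667 [ 602.83  -185.565  129.846] [0.79  0.613 0.006] [-1.444 -1.133  4.876] 27.068762567377927
```

View pics/p3s.png

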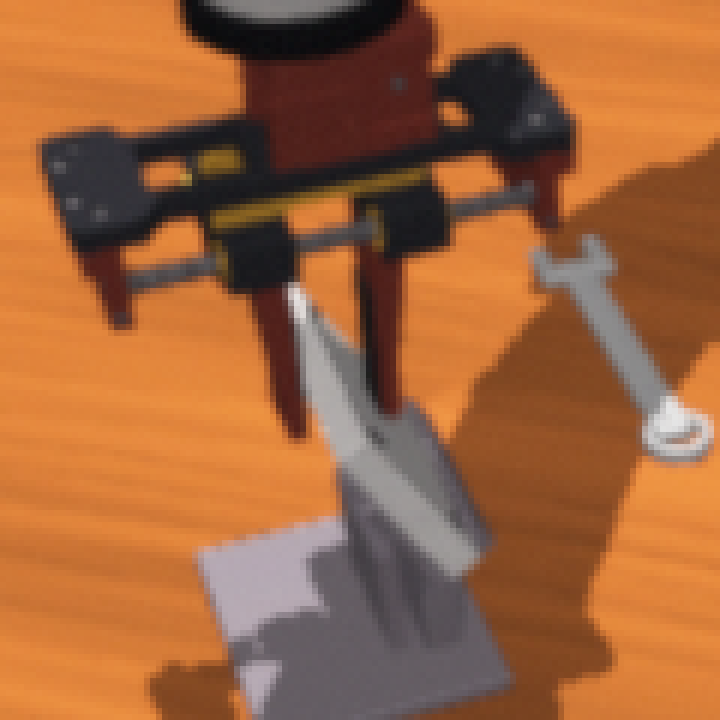

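As planned, the grip holds the plate on the diagonal (27 mm). I'll lift straight up slowly so it comes off the board and swings flush.

```bash
python3 -m handwheel '[{"dx":0,"dy":0,"dz":-3,"yaw":0,"gripper":8},{"dx":0,"dy":0,"dz":-6,"yaw":0,"gripper":8},{"dx":0,"dy":0,"dz":-9,"yaw":0,"gripper":8},{"dx":0,"dy":0,"dz":-12,"yaw":0,"gripper":8},{"dx":0,"dy":0,"dz":-15,"yaw":0,"gripper":8},{"dx":0,"dy":0,"dz":-18,"yaw":0,"gripper":8},{"dx":0,"dy":0,"dz":-21,"yaw":0,"gripper":8},{"dx":0,"dy":0,"dz":-24,"yaw":0,"gripper":8},{"dx":0,"dy":0,"dz":-24,"yaw":0,"gripper":8},{"dx":0,"dy":0,"dz":-24,"yaw":0,"gripper":8}]' 25
python3 -c "
from h import *
s=observe();print(s['t'],s['position'],s['eef_rot'][0],s['wrist_force'],s['width'])
T=cam('top');save('p4',T['image'],230,120,130,110,6);S=cam('scene');save('p4s',S['image'],160,130,120,120,6)"
```

```text
t: 11.5
position: [600.9, -183.3, 152.7]
eef_rot: [[0.789, 0.614, 0.001], [0.614, -0.789, 0.004], [0.003, -0.002, -1.0]]
wrist_force: [-4.1, 5.2, -1.3]
width: 19.7
11.5 [ 600.875 -183.287  152.744] [0.789 0.614 0.001] [-4.148  5.226 -1.28 ] 19.664510924886738
```

View pics/p4s.png

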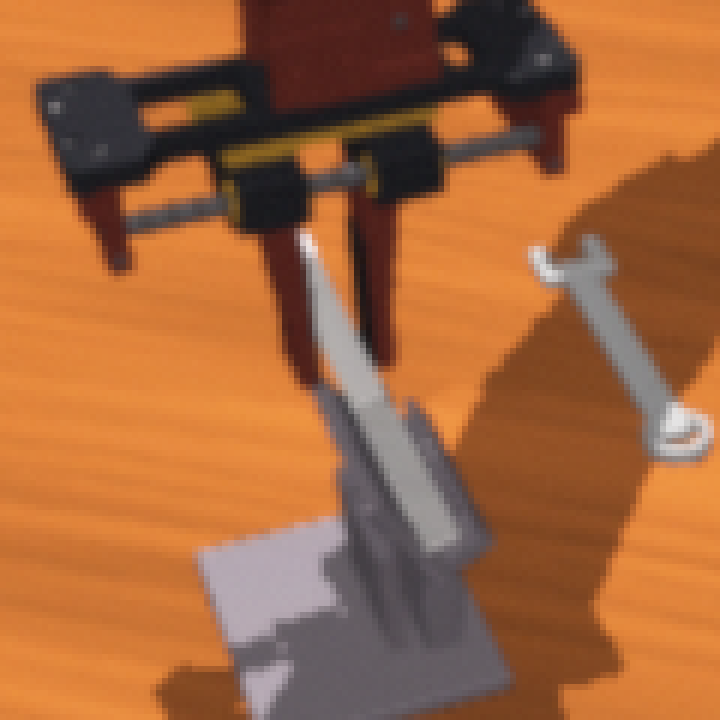

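The plate is turning upright between the pads (19.7 mm). I'll keep lifting.

```bash
python3 -m handwheel '[{"dx":0,"dy":0,"dz":-4,"yaw":0,"gripper":8},{"dx":0,"dy":0,"dz":-8,"yaw":0,"gripper":8},{"dx":0,"dy":0,"dz":-12,"yaw":0,"gripper":8},{"dx":0,"dy":0,"dz":-17,"yaw":0,"gripper":8},{"dx":0,"dy":0,"dz":-23,"yaw":0,"gripper":8},{"dx":0,"dy":0,"dz":-30,"yaw":0,"gripper":8},{"dx":0,"dy":0,"dz":-40,"yaw":0,"gripper":8},{"dx":0,"dy":0,"dz":-52,"yaw":0,"gripper":8},{"dx":0,"dy":0,"dz":-65,"yaw":0,"gripper":8},{"dx":0,"dy":0,"dz":-65,"yaw":0,"gripper":8}]' 30
python3 -c "
from h import *
s=observe();print(s['t'],s['position'],s['eef_rot'][0],s['wrist_force'],s['width'])
T=cam('top');save('p5',T['image'],230,120,130,110,6);S=cam('scene');save('p5s',S['image'],160,90,120,120,6)"
```

```text
t: 12.43
position: [602.5, -184.0, 221.6]
eef_rot: [[0.79, 0.613, 0.007], [0.613, -0.79, 0.002], [0.006, 0.003, -1.0]]
wrist_force: [1.1, -0.6, -3.8]
width: 13.9
12.4333 [ 602.538 -183.991  221.587] [0.79  0.613 0.007] [ 1.121 -0.624 -3.756] 13.924109806990167
```

View pics/p5s.png

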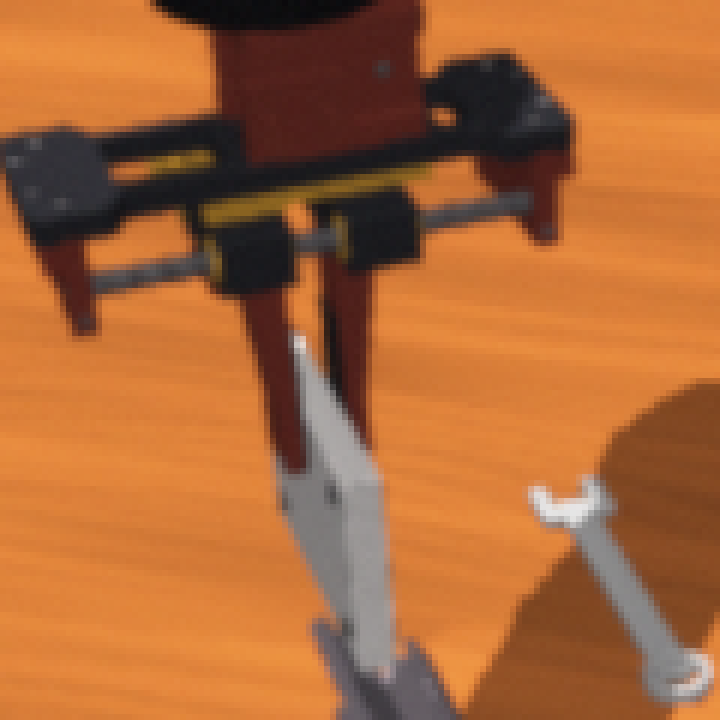

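```bash
cat >> h.py <<'E'
def onplane(f,p,R,P,s):
    "pixel ray with plane tool-y=s; gives (tool x, s, height above TCP)"
    o,d=ray(f,p);o=R.T@(o-P);d=R.T@d
    a=o+d*(s-o[1])/d[1]; return np.array([a[0],a[1],-a[2]])
E
python3 -c "
from h import *
s=observe();R=np.array(s['eef_rot']);P=np.array(s['position']);S=cam('scene')
g=lambda q:(160+q[0]/6-.5,90+q[1]/6-.5)
for n,q,y in [('near top s+',(345,484),7),('near top s-',(381,482),-7),('near bot s+',(353,668),7),('near bot s-',(397,678),-7),('far top s-',(303,335),-7),('far top s+',(293,338),7)]: print(n,onplane(S,g(q),R,P,y))
"
```

```text
near top s+ [61.682  7.     4.856]
near top s- [54.193 -7.    -2.562]
near bot s+ [ 44.833   7.    -83.787]
near bot s- [ 51.443  -7.    -87.863]
far top s- [-39.341  -7.      4.605]
far top s+ [ 7.954  7.    31.254]
```

View pics/p5.png

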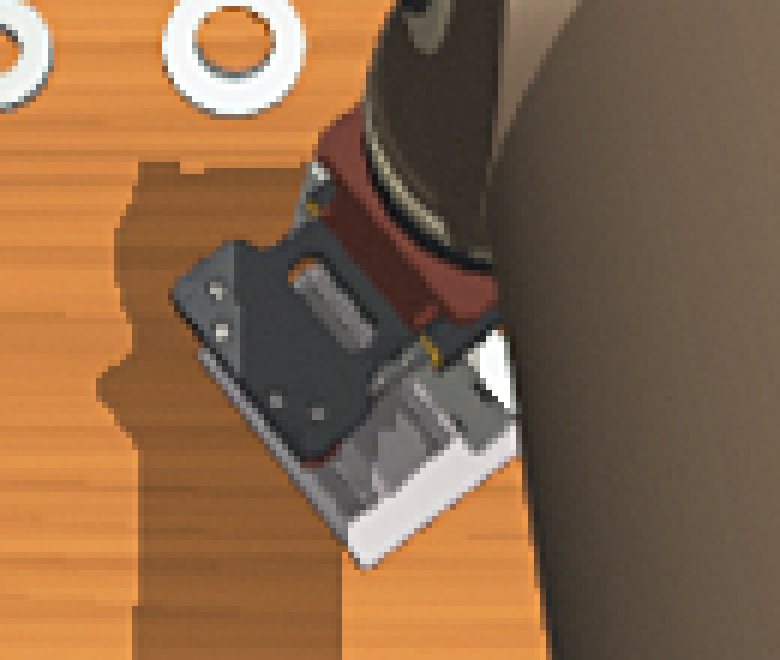

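```bash
python3 -c "
from h import *
s=observe();R=np.array(s['eef_rot']);P=np.array(s['position']);S=cam('scene')
g=lambda q:(160+q[0]/6-.5,90+q[1]/6-.5)
for n,q in [('top s+',(345,484)),('top s-',(381,482)),('bot s+',(353,668)),('bot s-',(397,678))]:
  o,d=ray(S,g(q));o=R.T@(o-P);d=R.T@d
  for x in(51,55,59):
    a=o+d*(x-o[0])/d[0];print(n,x,a[1],-a[2])
"
```

```text
top s+ 51 4.8058992219575885 -1.6221016123506615
top s+ 55 5.746329230938869 1.05984614038141
top s+ 59 6.686759239920178 3.7417938931134813
top s- 51 -7.500083545938878 -4.064676902770657
top s- 55 -6.477317759700469 -1.3663865840819653
top s- 59 -5.45455197346206 1.331903734606783
bot s+ 51 8.821836417089855 -78.31017533925143
bot s+ 55 9.735396949929878 -75.11512982945703
bot s+ 59 10.648957482769873 -71.92008431966258
bot s- 51 -6.70701778789666 -87.69632383952643
bot s- 55 -5.689558175641736 -84.43847832043593
bot s- 59 -4.672098563386811 -81.18063280134555
```

The plate is gripped flush (13.9 mm) and upright, with its lower edge about 80 mm below the TCP. I'll carry it over the block and turn -48°.

```bash
python3 -m handwheel '[{"dx":15,"dy":-19,"dz":-5,"yaw":-4,"gripper":8},{"dx":34,"dy":-43,"dz":-5,"yaw":-9,"gripper":8},{"dx":56,"dy":-70,"dz":-5,"yaw":-15,"gripper":8},{"dx":78,"dy":-98,"dz":-5,"yaw":-21,"gripper":8},{"dx":100,"dy":-126,"dz":-5,"yaw":-27,"gripper":8},{"dx":122,"dy":-154,"dz":-5,"yaw":-33,"gripper":8},{"dx":144,"dy":-181,"dz":-5,"yaw":-39,"gripper":8},{"dx":165,"dy":-207,"dz":-5,"yaw":-44,"gripper":8},{"dx":182,"dy":-228,"dz":-5,"yaw":-48,"gripper":8},{"dx":191.7,"dy":-240.4,"dz":-5,"yaw":-48,"gripper":8}]' 30
python3 -m handwheel '[{"dx":0,"dy":0,"dz":0,"yaw":0,"gripper":8},{"dx":0,"dy":0,"dz":0,"yaw":0,"gripper":8}]'
python3 -c "
from h import *
s=observe();R=np.array(s['eef_rot']);print(s['t'],s['position'],R,s['wrist_force'],s['width'],s['joints'])
print('to go tool',R.T@(BC-s['position']),'jaw angle',np.degrees(np.arctan2(R[1,1],R[0,1])))
T=cam('top');save('q1',T['image'],90,110,130,110,6);S=cam('scene');save('q1s',S['image'],300,130,130,120,6)"
```

```text
t: 13.47
position: [603.3, 128.0, 223.0]
eef_rot: [[0.064, 0.998, -0.0], [0.998, -0.064, 0.006], [0.006, -0.0, -1.0]]
wrist_force: [-0.1, -0.0, -3.3]
width: 13.6
t: 13.63
position: [602.5, 129.5, 222.2]
eef_rot: [[0.061, 0.998, -0.001], [0.998, -0.061, 0.006], [0.006, -0.002, -1.0]]
wrist_force: [-0.8, -0.5, -4.8]
width: 13.8
13.6333 [602.535 129.496 222.248] [[ 0.061  0.998 -0.001]
 [ 0.998 -0.061  0.006]
 [ 0.006 -0.002 -1.   ]] [-0.813 -0.498 -4.823] 13.847157802092351 [ 0.273  0.543 -0.81   1.606  0.411  1.173 -0.688]
to go tool [ -6.535   4.675 137.204] jaw angle -3.4953033162079046
```

View pics/q1s.png

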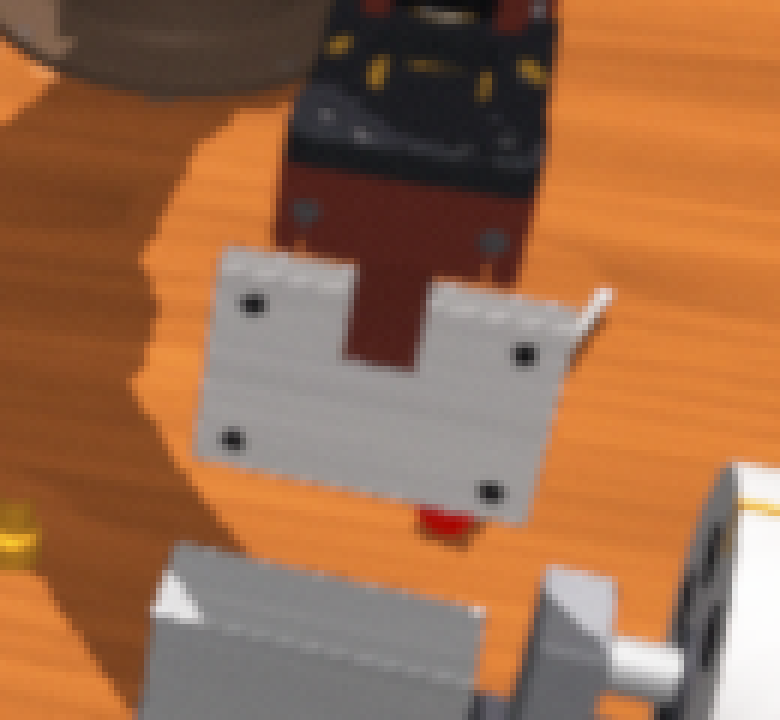

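View pics/q1.png

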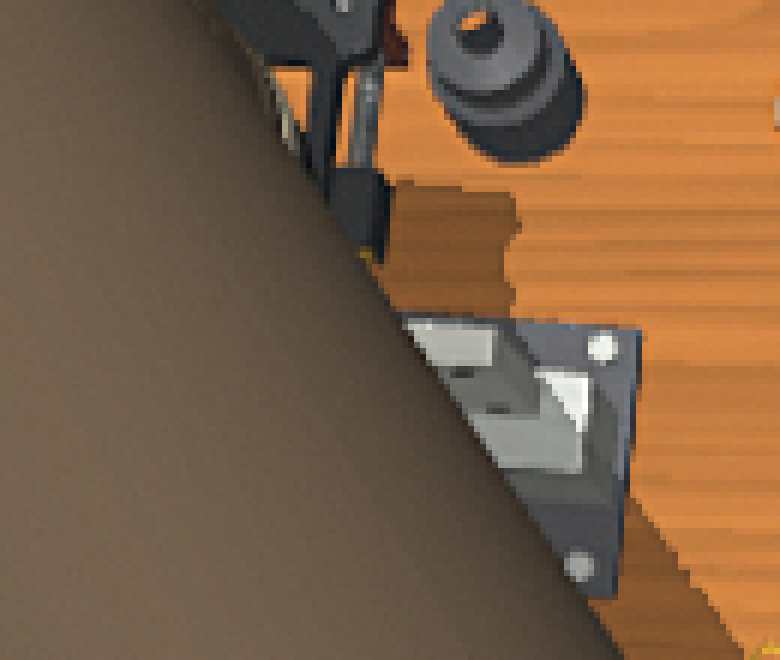

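```bash
python3 -c "
from h import *
s=observe();R=np.array(s['eef_rot']);P=np.array(s['position']);S=cam('scene')
g=lambda q:(300+q[0]/6-.5,130+q[1]/6-.5)
for n,q in [('spot TL',(253,304)),('spot TR',(525,355)),('spot BL',(232,440)),('spot BR',(490,492)),('BL',(193,460)),('BR',(524,525)),('TL front',(219,270)),('TR front',(575,332))]: print(n,onplane(S,g(q),R,P,7))
"
```

```text
spot TL [-39.985   7.    -11.307]
spot TR [ 44.112   7.    -12.184]
spot BL [-40.653   7.    -67.466]
spot BR [ 43.217   7.    -67.955]
BL [-52.654   7.    -79.252]
BR [ 55.794   7.    -78.691]
TL front [-52.009   7.     -0.643]
TR front [56.692  7.    -0.511]
```

The plate hangs level, with its centre +1.8 mm along the tool x and its lower edge 79 mm below the TCP. I'll correct that and descend to just above the block.

```bash
python3 -m handwheel '[{"dx":-4,"dy":2.5,"dz":5,"yaw":0.5,"gripper":8},{"dx":-8.3,"dy":4.7,"dz":15,"yaw":0.7,"gripper":8},{"dx":-8.3,"dy":4.7,"dz":27,"yaw":0.7,"gripper":8},{"dx":-8.3,"dy":4.7,"dz":38,"yaw":0.7,"gripper":8},{"dx":-8.3,"dy":4.7,"dz":46,"yaw":0.7,"gripper":8},{"dx":-8.3,"dy":4.7,"dz":50,"yaw":0.7,"gripper":8},{"dx":-8.3,"dy":4.7,"dz":50,"yaw":0.7,"gripper":8},{"dx":-8.3,"dy":4.7,"dz":50,"yaw":0.7,"gripper":8}]' 30
python3 -c "
from h import *
s=observe();R=np.array(s['eef_rot']);print(s['t'],s['position'],s['wrist_force'],s['width'])
print('to go tool',R.T@(BC-1.8*R[:,0]-s['position']),'jaw angle',np.degrees(np.arctan2(R[1,1],R[0,1])))
S=cam('scene');save('q2s',S['image'],300,150,130,120,6)"
```

```text
t: 14.45
position: [607.5, 117.9, 172.2]
eef_rot: [[0.078, 0.997, -0.001], [0.997, -0.078, 0.004], [0.004, -0.001, -1.0]]
wrist_force: [0.8, 0.2, -4.8]
width: 14.0
14.45 [607.544 117.933 172.236] [ 0.776  0.222 -4.785] 14.036701485663073
to go tool [ 3.302 -1.256 87.261] jaw angle -4.474165255169763
```

View pics/q2s.png

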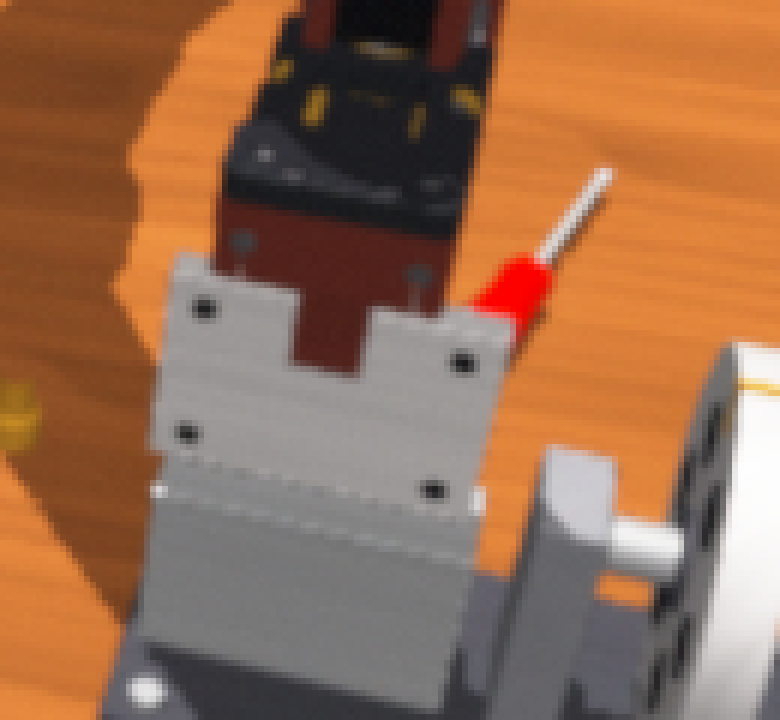

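```bash
python3 -m handwheel '[{"dx":2,"dy":-1,"dz":0,"yaw":-0.3,"gripper":8},{"dx":3.3,"dy":-1.3,"dz":1.5,"yaw":-0.3,"gripper":8},{"dx":3.3,"dy":-1.3,"dz":3,"yaw":-0.3,"gripper":8},{"dx":3.3,"dy":-1.3,"dz":4.5,"yaw":-0.3,"gripper":8},{"dx":3.3,"dy":-1.3,"dz":6,"yaw":-0.3,"gripper":8},{"dx":3.3,"dy":-1.3,"dz":6,"yaw":-0.3,"gripper":8},{"dx":3.3,"dy":-1.3,"dz":6,"yaw":-0.3,"gripper":8}]' 30
python3 -m handwheel '[{"dx":0,"dy":0,"dz":0.7,"yaw":0,"gripper":8},{"dx":0,"dy":0,"dz":1.4,"yaw":0,"gripper":8},{"dx":0,"dy":0,"dz":1.4,"yaw":0,"gripper":8}]'
python3 -c "
from h import *
s=observe();R=np.array(s['eef_rot']);print(s['t'],s['position'],s['wrist_force'],s['width'])
print('to go tool',R.T@(BC-1.8*R[:,0]-s['position']),'jaw angle',np.degrees(np.arctan2(R[1,1],R[0,1])))"
```

```text
t: 15.08
position: [606.7, 121.3, 166.5]
eef_rot: [[0.073, 0.997, -0.001], [0.997, -0.073, 0.004], [0.004, -0.001, -1.0]]
wrist_force: [0.2, 0.3, -5.0]
width: 13.7
t: 15.33
position: [606.8, 121.2, 165.4]
eef_rot: [[0.073, 0.997, -0.0], [0.997, -0.073, 0.004], [0.004, -0.001, -1.0]]
wrist_force: [0.7, -0.8, -1.9]
width: 13.7
15.3333 [606.819 121.217 165.416] [ 0.685 -0.776 -1.889] 13.737116356017019
to go tool [ 0.123 -0.339 80.425] jaw angle -4.19601662830711
```

```bash
python3 -m handwheel '[{"dx":0,"dy":0,"dz":0.5,"yaw":0,"gripper":8},{"dx":0,"dy":0,"dz":1,"yaw":0,"gripper":8},{"dx":0,"dy":0,"dz":1,"yaw":0,"gripper":8},{"dx":0,"dy":0,"dz":1,"yaw":0,"gripper":8}]'
python3 -c "
from h import *
s=observe();R=np.array(s['eef_rot']);print(s['wrist_force'])
S=cam('scene');save('q3s',S['image'],300,150,130,120,6);T=cam('top');save('q3',T['image'],90,110,130,110,6)"
```

```text
t: 15.67
position: [606.9, 121.1, 165.3]
eef_rot: [[0.073, 0.997, 0.0], [0.997, -0.073, 0.004], [0.004, 0.0, -1.0]]
wrist_force: [-4.0, -2.4, 6.4]
width: 13.8
[-4.005 -2.448  6.364]
```

View pics/q3s.png

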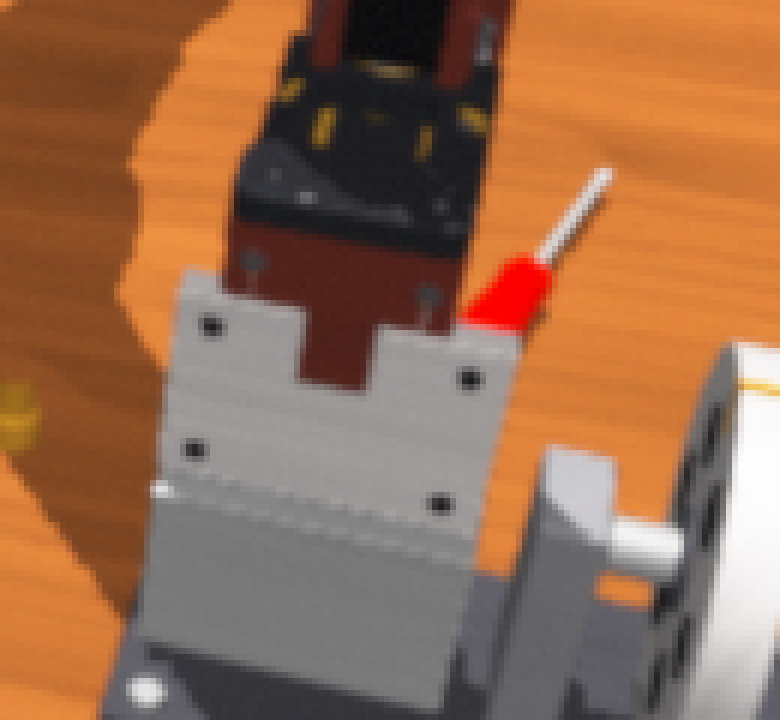

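The plate is seated: the wrist force went from -5 to +6 N. I'll open gradually and back straight up.

```bash
python3 -m handwheel '[{"dx":0,"dy":0,"dz":-0.7,"yaw":0,"gripper":12},{"dx":0,"dy":0,"dz":-0.7,"yaw":0,"gripper":12},{"dx":0,"dy":0,"dz":-0.7,"yaw":0,"gripper":15},{"dx":0,"dy":0,"dz":-0.7,"yaw":0,"gripper":17},{"dx":0,"dy":0,"dz":-0.7,"yaw":0,"gripper":20},{"dx":0,"dy":0,"dz":-0.7,"yaw":0,"gripper":24},{"dx":0,"dy":0,"dz":-0.7,"yaw":0,"gripper":30},{"dx":0,"dy":0,"dz":-0.7,"yaw":0,"gripper":36},{"dx":0,"dy":0,"dz":-0.7,"yaw":0,"gripper":40},{"dx":0,"dy":0,"dz":-0.7,"yaw":0,"gripper":40}]' 10
python3 -c "
from h import *
S=cam('scene');save('q4s',S['image'],300,150,130,120,6)"
```

```text
t: 16.6
position: [607.0, 121.1, 166.0]
eef_rot: [[0.073, 0.997, 0.0], [0.997, -0.073, 0.004], [0.004, 0.0, -1.0]]
wrist_force: [-0.7, 0.0, 0.4]
width: 39.9
```

View pics/q4s.png

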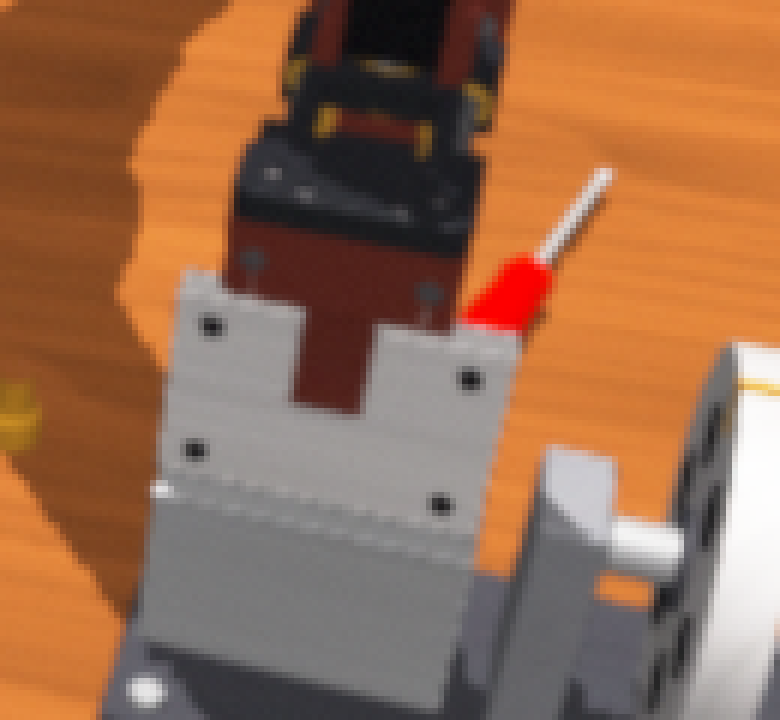

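It stands free with the fingers clear. I'll raise the arm and then back off so the top camera can see it.

```bash
python3 -m handwheel '[{"dx":0,"dy":0,"dz":-8,"yaw":0,"gripper":40},{"dx":0,"dy":0,"dz":-20,"yaw":0,"gripper":40},{"dx":0,"dy":0,"dz":-40,"yaw":0,"gripper":40},{"dx":0,"dy":0,"dz":-65,"yaw":0,"gripper":40},{"dx":0,"dy":0,"dz":-90,"yaw":0,"gripper":40},{"dx":-20,"dy":-10,"dz":-100,"yaw":0,"gripper":40},{"dx":-50,"dy":-25,"dz":-100,"yaw":0,"gripper":40},{"dx":-85,"dy":-40,"dz":-100,"yaw":0,"gripper":40},{"dx":-120,"dy":-60,"dz":-100,"yaw":0,"gripper":40},{"dx":-155,"dy":-80,"dz":-100,"yaw":0,"gripper":40}]'
python3 -m handwheel '[{"dx":-35,"dy":-15,"dz":0,"yaw":0,"gripper":40},{"dx":-70,"dy":-30,"dz":0,"yaw":0,"gripper":40},{"dx":-105,"dy":-45,"dz":0,"yaw":0,"gripper":40},{"dx":-140,"dy":-60,"dz":0,"yaw":0,"gripper":40},{"dx":-140,"dy":-60,"dz":0,"yaw":0,"gripper":40},{"dx":-140,"dy":-60,"dz":0,"yaw":0,"gripper":40},{"dx":-140,"dy":-60,"dz":0,"yaw":0,"gripper":40}]'
python3 -c "
from h import *
S=cam('scene');save('r1s',S['image'],300,150,160,120,5);T=cam('top');save('r1',T['image'],80,120,130,100,6);cv2.imwrite('pics/r1f.png',T['image'][...,::-1]);cv2.imwrite('pics/r1sf.png',S['image'][...,::-1])"
```

```text
t: 17.48
position: [515.0, -28.9, 266.5]
eef_rot: [[0.073, 0.997, 0.002], [0.997, -0.073, 0.003], [0.004, 0.001, -1.0]]
wrist_force: [0.3, -0.9, -0.3]
width: 40.1
t: 18.07
position: [445.5, -163.6, 267.0]
eef_rot: [[0.073, 0.997, 0.003], [0.997, -0.073, 0.003], [0.003, 0.003, -1.0]]
wrist_force: [0.3, -0.2, -0.6]
width: 39.7
```

View pics/r1s.png

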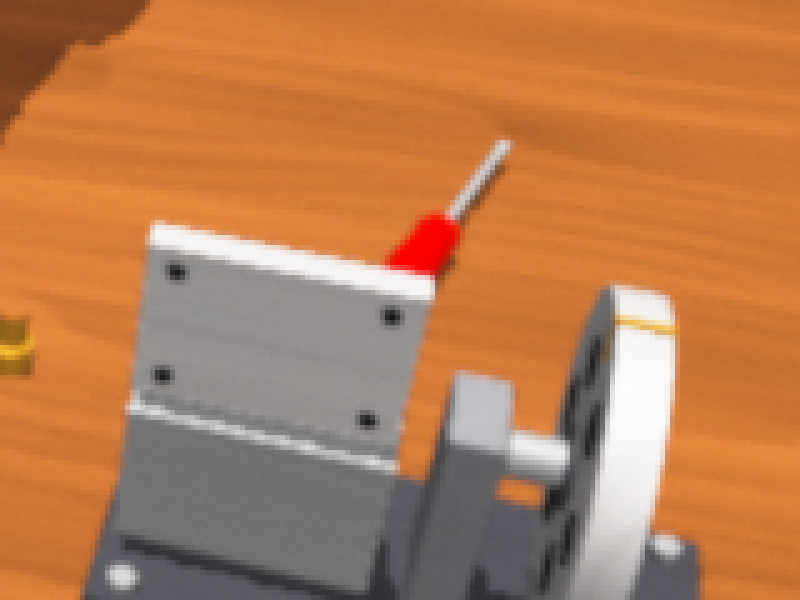

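View pics/r1.png

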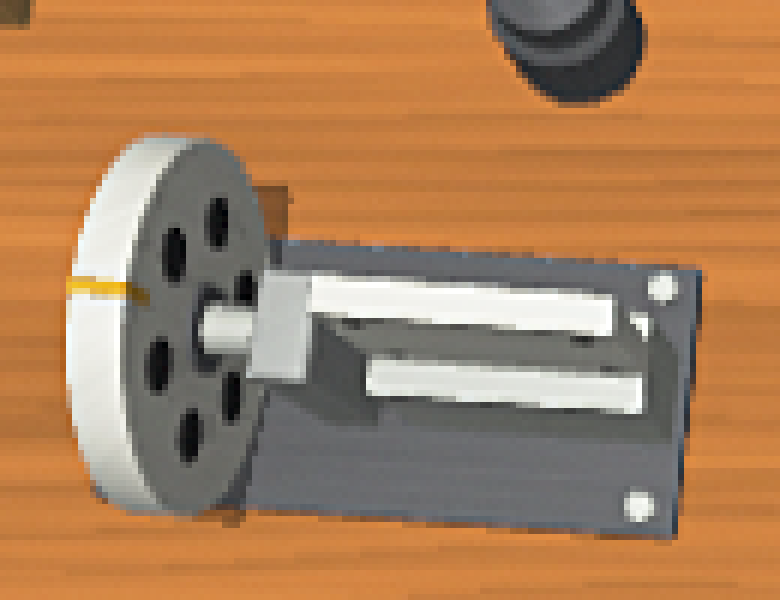

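View pics/r1f.png

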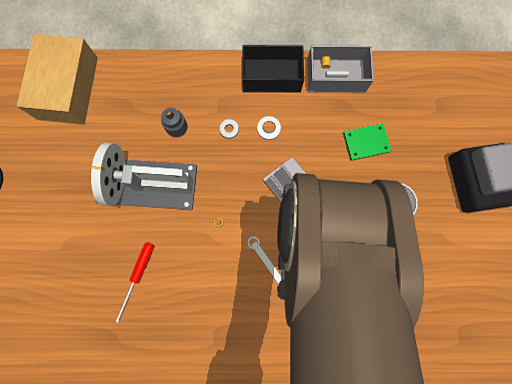

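The plate stands on the block: its top edge is at scene (152..435, 222..300), and the mark is at the wheel's top. Next a numeric check.

```bash
python3 -c "
from h import *
S=cam('scene');T=cam('top')
t=lambda q:(80+q[0]/6-.5,120+q[1]/6-.5)
c=lambda q:(300+q[0]/5-.5,150+q[1]/5-.5)
A=[]
for n,a,b in [('-y+x',(613,297),(150,246)),('-y-x',(611,335),(153,222)),('+y+x',(312,276),(432,300)),('+y-x',(308,313),(436,279))]:
  X,e=tri(T,t(a),S,c(b));X=stand(X)+[0,65,-85];A.append(X);print(n,X,e)
A=np.array(A);print('top edge centre in block frame',A.mean(0));v=A[2]+A[3]-A[0]-A[1];print('yaw',np.arctan2(-v[0],v[1]))
# foot of +x face in scene at block height, spots at x=+7
for q in [(178,272),(392,317),(163,375),(367,420)]:
  o,d=ray(S,c(q));o=stand(o);d=np.array([d@xs,d@ys,d[2]]);a=o+d*(7-o[0])/d[0];print('spot',a+[0,65,-85])
for f,m,q,y in [(T,t,(131,293),55),(T,t,(67,283),75),(S,c,(617,320),55),(S,c,(676,331),75)]: print('mark',stand(onz(f,m(q),165)))
print(observe()['t'])"
```

```text
-y+x [  7.994 -55.657  78.782] 0.683863649927484
-y-x [ -6.364 -57.111  80.196] 0.01544858983749841
+y+x [ 7.481 53.365 79.964] 0.35522945611440493
+y-x [-6.29  53.433 79.704] 1.06656218617157
top edge centre in block frame [ 0.705 -1.493 79.662]
yaw 0.0019982920294428007
spot [  7.    -43.063  67.955]
spot [ 7.    40.732 67.526]
spot [  7.    -43.385  12.011]
spot [ 7.    40.315 12.267]
mark [ -3.645  52.346 165.   ]
mark [ -1.662  75.878 165.   ]
mark [ -3.153  55.074 165.   ]
mark [ -3.636  75.81  165.   ]
18.2667
```

```bash
python3 -c "
from rig import *
print(finish_job())"
```

```text
the job is handed in; nothing more can be done
None
```

The timing check is set up and handed in at about 18 s on the robot's clock. `finish_job` gives no verdict, so the checks below are my own.

**What I did:**
- **Flywheel:** I gripped the rim from above and turned it about 2.4 rad in two strokes plus a small nudge. Then I let go and backed off.
- **Plate:** I gripped it by its upper edge on the rack and lifted it. It swung flush between the pads, and I stood it on the setting block. I opened the gripper in small steps and moved the arm clear.

**Last checks (two cameras):**
- **Plate position:** its top edge is 79.7 mm above the block top (80 expected). Its centre is off by about 0.7 mm across and 1.5 mm along the block, and it is turned 0.002 rad.
- **Plate upright:** its corner spots measure 56 mm apart vertically, as they did while it hung level in the gripper. I measured no separate tilt angle.
- **Mark:** it is 1.7 to 3.6 mm short of the top towards the robot, about 0.04 rad (limit 0.13). The two views disagree by up to 2 mm, which is about the camera calibration error.
- **Other things on the bench:** those in view look where they were. The arm hides most of the bowl and part of the wrench in the last top picture, and I did not measure any of them.

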